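# Load the dye carrier and lock its hold-down rod

### The arm

A 7-joint arm with a two-finger parallel gripper is mounted at the origin on a cart in front of the work surface, level with it; the furniture and walls round the work are solid. World frame = base frame: x ahead of the robot, y to its left, z up, the work surface at z = 0. Lengths are in m, angles in rad, forces in N, time in s.
With the tool pointing down it reaches from about 0.4 to 0.925 m from the base axis. Payload 4.1 kg.
Tool frame: the origin (TCP) lies on the centre line of the jaws, within the pads' length; the fingertips stand 14 mm ahead of it and the grasp point (between the pads) lies 5 mm behind it (bot.tip_extent is the distance from the TCP to the fingertips, in m); z points along the fingers, y is the line along which they close (so a half turn about z gives the same grasp; the last joint's range is limited). The gripper opens to 85 mm and grips with 20 to 120 N. Pads are 22 mm wide; open, the fingers measure 114 mm over their backs; the gripper's body (76 mm by 85 mm) begins 54 mm behind the grasp point. The pads swing forward as they close: fully open they stand 13 mm farther back than shut.
Start: joints at [-1.442, 0.398, 0.045, 1.537, -0.019, 1.207, -0.051], TCP at [0.147, 0.633, 0.245] pointing down, gripper open.
Joint ranges: [-2.82, 2.82], [-0.49, 2.23], [-1.37, 1.46], [0, 2.46], [-1.36, 4.5], [0.23, 2], [-2.94, 2.94]. Speed limits (rad/s): [2.57, 2.57, 3.14, 3.14, 3.14, 3.14, 3.14].

### API

Orientations are given as a 3x3 rotation matrix whose columns are the frame's x, y, z axes.
In Python, from station import status, vision, job, bot gives the robot as it stands.
- The arm moves only by the tool step_arm, never from a script. Its argument "steps" is a list of rows, each an object of numbers: "dx", "dy", "dz": the shift along the tool's x, y, z in m; "rx", "ry", "rz": the turn, a rotation vector about the tool's x, y, z in rad. A call has 1 to 8 rows; each row is the pose to reach, as a shift and turn from the pose commanded when the call began, along the tool's axes at that moment; what a row does not reach only later rows make up. A row lasts 1/10 s, in which the tool goes at most 50 mm and 8.59 degrees, less where a joint would pass 70% of its speed; a pose out of reach is approached as far as the arm can. A call with a gripper value outside its range is refused whole. "jaw" is the closure, from 0 (fully open) to 1 (shut), set as the call begins (left out, the last holds). The fingers move at their own pace and stop on an object; "force" is the grip in N (left out, the last holds). Time passes only in rows, so rows that repeat a pose let the fingers close. It gives the time, the measured TCP pose, the force, the opening and the grip force at its end, in the units of the state.
- status.get_state(): the state, without advancing time (a new reading comes with each control period).
- vision.read_camera(name): name is "scene" or "top"; returns a dict with "frame" (420x560x3 uint8, blue, green, red), "mtx" (3x3 intrinsics, pixels), "distortion" ([k1, k2, p1, p2, k3] as OpenCV has them; the pictures are not rectified), "xyz" and "rotation" of the camera in the world. Camera axes: x right, y down, z forward; pixel columns grow to the right and rows downward; lengths in m; the calibration is good to about 2 mm. A picture is of the moment at which its call begins. There is no depth.
- job.sign_off(): hands the job in; it is judged then, once.
The state is a dict: "time_s": time; "q": joint angles; "joint_velocities": joint speeds; "effort": joint torques, N m; "position": TCP position; "eef_rot": TCP orientation; "contact_force": force on the tool from outside, world axes, zero at the start; "ft_torque": the same for the moment, N m; "opening": opening from 0.0 (shut) to 1.0 (fully open); "grasp_force": force on a finger pad.
Only numpy, scipy, OpenCV 4.12 (cv2) and the standard library are available. Lean on these libraries where they do the work, as an engineer would, in place of code of your own. Each camera call takes 0.05 s, during which the arm holds its last target. There are 200 camera calls.

### The job

The hold-down rod of the bottle carrier has seized in its rubber bush: work it loose by twisting it back and forth while you draw it, because a straight tug only drags the carrier along the bench, then pull it right out and lay it aside. Stand every dye bottle and small wooden-lidded jar in front of the carrier upright on its deck, in one row down the middle, so that the rod can pass over all their caps. Then thread the rod back through both end boards and work it fully home the same way, without dragging or tipping the carrier, and leave the rest of the bench as it is.

Things in the scene. Friction and masses are not known exactly. Their poses are not given: they have to be found in the camera images.
- carrier: Loose bottle carrier, 2 kg, plywood: deck 82 (x) by 244 (y) mm, two 12 mm end boards 117 mm high at its +y and -y ends, 220 mm apart inside, lips 16 mm high along the deck's long edges (66 mm clear between). Origin: centre of its underside, on the bench. x: across, away from the robot; y: along the row and the rod; z up. Slides on the bench at 12 to 16 N.
- deck (a point): Centre of the top of the carrier's deck, 12 mm over the carrier's underside; axes as the carrier's. A bottle stood on the deck has its foot at this height; the rod runs over the deck's middle line (x = 0), its underside 84 mm above the deck.
- eye_right (a point): Mouth of the split rubber bush outside the carrier's -y end board, on the rod's axis, 100 mm over the bench; axes as the carrier's. The rod enters here first, towards +y: opening 12 mm wide, 18 mm high. The bush halves grip the rod's plug over its last 12 mm with 20 to 30 N each, more than the bench holds the carrier; swings of 20 degrees each way at 1 to 2 mm a swing need only a few N.
- eye_left (a point): Centre of the hole in the inner face of the +y end board, on the rod's axis; axes as the carrier's. 13 mm opening with a flared brass mouth 20 mm wide that stands 9 mm out of the board towards -y. The rod's tip passes through it last.
- rod_handle (a point): Centre of the rod's square hardwood handle, 20 by 20 mm, 72 mm long along the rod's own y. y points from handle to tip. From here it is 36 mm to the shoulder (handle's front face), then a brass plug, 19 mm long, tapering from 14 to 10 mm, then the 8 mm steel rod. 90 g. Home: shoulder against the bush, handle centre 36 mm outside eye_right, where it starts. May be knocked aside.
- rod_tip (a point): Rounded tip of the 8 mm hold-down rod, on its axis, 268 mm from the handle's shoulder and 304 mm from the handle's centre, along the rod's +y; axes as rod_handle. Home: 7 mm or more out of the +y end board's outer face. On the bare bench the rod lies with its tip 6 mm lower than its handle's axis; the 3 mm cutting mat covers the bench right of about y = -0.38.
- dye_1_mid (a point): Half-way up (39 mm) a black plastic dye bottle, 34 mm in diameter, 78 mm high; body straight to 52 mm, then shoulders and an 18 mm cap. 70 g. z is its axis, pointing to the cap. Absent in some starts.
- dye_2_mid (a point): Half-way up (39 mm) a brown plastic dye bottle, 34 mm in diameter, 78 mm high; body straight to 52 mm, then shoulders and an 18 mm cap. 70 g. z is its axis, pointing to the cap. Absent in some starts.
- dye_3_mid (a point): Half-way up (39 mm) a black plastic dye bottle, 34 mm in diameter, 78 mm high; body straight to 52 mm, then shoulders and an 18 mm cap. 70 g. z is its axis, pointing to the cap. Absent in some starts.
- jar_mid (a point): Half-way up (39 mm) a small glass jar with a wooden push-on lid that stays on, 56 mm in diameter, 78 mm high; glass body 54 mm wide up to 64 mm, lid 56 mm above. 200 g. z is its axis, pointing to the lid. Absent in some starts.
- beeswax: Bystander to be left alone: round puck of beeswax, 39 mm wide, 13 mm high. Origin: centre of its underside.
- clip: Bystander to be left alone: black spring clip, 24 by 19 by 28 mm. Origin: centre of its underside.
- edge_tool: Bystander to be left alone: wood-handled edge tool lying flat, 15 by 108 by 15 mm. Origin: centre of its underside.
- spool_navy: Bystander to be left alone: upright reel of thread, 32 mm wide, 42 mm high. Origin: centre of its underside.
Things that resemble listed ones, but are neither listed nor needed, are in the scene too. Leave any blue or pink look-alike of the part that bears dye_2_mid alone.

How it is judged:
By the outcome, as a careful person would: the job done as asked, in the order asked, and still so for the second after the job is handed in, with the robot touching nothing.
Of dye_1, dye_2, dye_3, jar only 2 to 4 are there at a start; the rules pass over those that are not, and their reading is None.
At some moment in a run one of rod may be knocked a few centimetres aside while the robot is not near it.
It also fails if it takes over 210 s, if anything falls off the work surface, if the arm or the gripper's body presses on something with over 40 N, if the wrist force passes 120 N, or if a joint passes its speed limit or range.

## Working session

There is one attempt and no reset: what is moved stays moved. The work goes in short steps, Python scripts to look and compute and a tool call to move; the robot and the scene stay as the last step left them, time stands still between calls to the robot, and variables do not carry over. Pictures are saved under pics/ and viewed, at most 14 in all, crops included, and the job is handed in when it is done.

Besides the shell and the picture viewer there is one more tool, called as a command line: name --argument value ..., lists and objects as JSON in quotes. step_arm: Moves the arm, as the interface text tells. Its arguments: {"type":"object","properties":{"steps":{"type":"array"},"jaw":{"type":"number"},"force":{"type":"number"}},"required":["steps"]}

```bash
ls; mkdir -p pics
cat > h.py <<'E'
import numpy as np, cv2
from station import status, vision, job, bot
def cam(n): return vision.read_camera(n)
def ray(c,px):
    u=cv2.undistortPoints(np.array(px,float).reshape(-1,1,2),np.array(c["mtx"]),np.array(c["distortion"])).reshape(-1,2)
    d=np.c_[u,np.ones(len(u))]@np.array(c["rotation"]).T
    return np.array(c["xyz"]),d
def onz(c,px,z):
    o,d=ray(c,px); return o+d*((z-o[2])/d[:,2])[:,None]
def proj(c,P):
    R=np.array(c["rotation"]).T; t=-R@np.array(c["xyz"])
    return cv2.projectPoints(np.array(P,float).reshape(-1,3),cv2.Rodrigues(R)[0],t,np.array(c["mtx"]),np.array(c["distortion"]))[0].reshape(-1,2)
E
python3 - <<'E'
from h import *
for n in("scene","top"):
    c=cam(n); cv2.imwrite(f"pics/{n}0.png",cv2.resize(c["frame"],(800,600),interpolation=cv2.INTER_CUBIC)); print(n,c["xyz"],np.round(c["rotation"],3).tolist(),c["mtx"])
    np.save(f"{n}0.npy",c,allow_pickle=True)
s=status.get_state();print({k:np.round(v,3).tolist() for k,v in s.items()}, bot.tip_extent,[x for x in dir(bot) if x[0]!='_'])
E
```

```text
pics
scene [-0.1931468   0.40064294  0.51837383] [[-0.577, -0.378, 0.724], [-0.816, 0.27, -0.51], [-0.003, -0.886, -0.464]] [[475.49988802   0.         282.07285038]
 [  0.         475.49988802 207.27737151]
 [  0.           0.           1.        ]]
top [ 0.3398301  -0.07830501  1.05958179] [[-0.003, -0.991, 0.131], [-1.0, 0.007, 0.024], [-0.024, -0.131, -0.991]] [[404.18802091   0.         279.16192026]
 [  0.         404.18802091 210.06184522]
 [  0.           0.           1.        ]]
{'time_s': 0.1, 'q': [-1.442, 0.399, 0.045, 1.538, -0.019, 1.207, -0.051], 'joint_velocities': [0.001, -0.002, 0.0, -0.003, -0.0, -0.001, 0.0], 'effort': [0.003, -47.626, 1.37, -25.495, 0.012, 0.005, 0.0], 'position': [0.147, 0.633, 0.244], 'eef_rot': [[-0.974, 0.226, -0.0], [0.226, 0.974, -0.002], [-0.0, -0.002, -1.0]], 'contact_force': [0.278, 0.002, -0.139], 'ft_torque': [-0.025, -0.015, -0.019], 'grasp_force': 0.0, 'opening': 0.994} 0.014 ['PlanningError', 'tip_extent']
```

View pics/scene0.png

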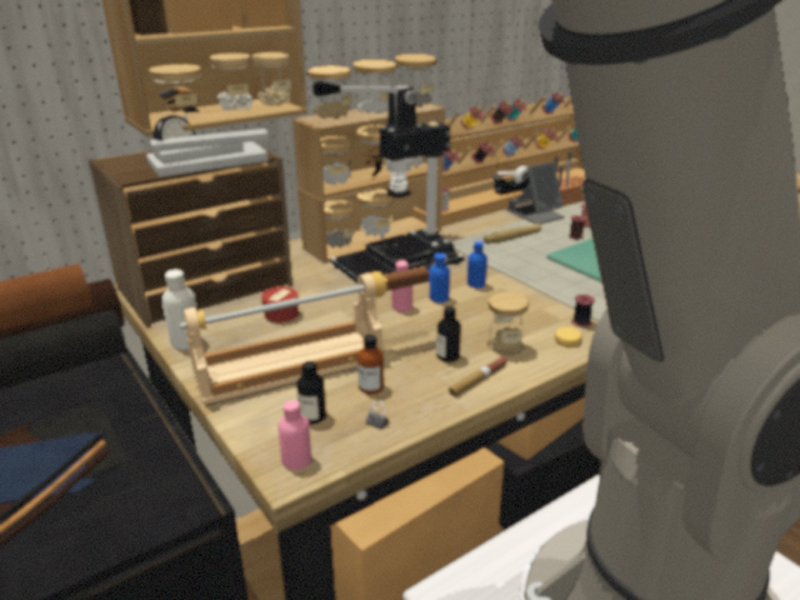

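View pics/top0.png

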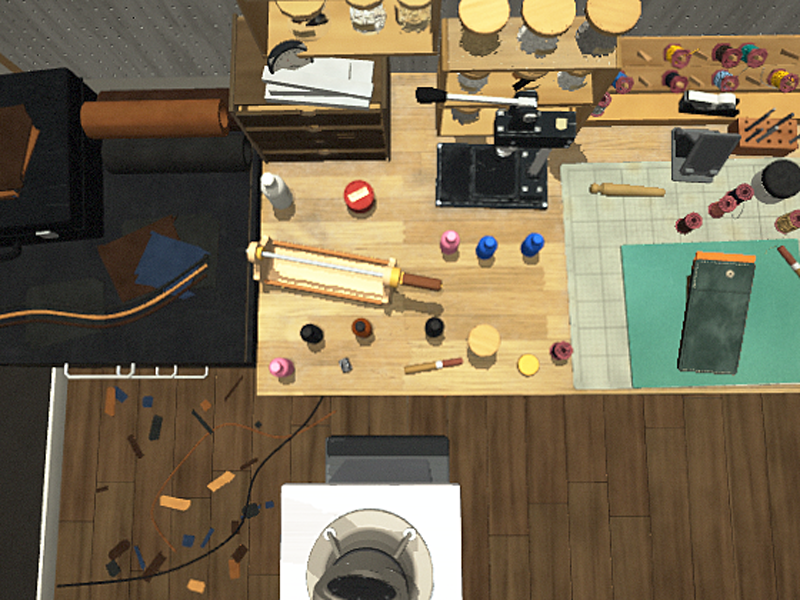

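The top view (800×600) shows the carrier yawed, with the rod running from its tip at (258,247) to its handle at (440,284). The black dyes are at (312,332) and (435,325), the brown dye at (361,326) and the jar at (484,341). The bystanders are around them: pink bottles, clip, tool, wax and spool. All four items are present.

Run:
```python
from h import *
c=np.load("top0.npy",allow_pickle=True).item(); s=np.load("scene0.npy",allow_pickle=True).item()
k=.7
def T(x,y,z): return np.round(onz(c,[[x*k,y*k]],z)[0],4).tolist()
for n,x,y,z in [("tip",258,247,.1),("handle front",398,275,.1),("handle end",441,284,.1),("d1",312,331,.078),("d2",361,325,.078),("d3",435,325,.078),("jar",484,340,.078)]: print(n,T(x,y,z))
f=c["frame"]; 
a=f[150:290,165:350]; cv2.imwrite("pics/crop_top.png",cv2.resize(a,None,fx=4.3,fy=4.3,interpolation=cv2.INTER_CUBIC))
f=s["frame"]; a=f[160:300,110:310]; cv2.imwrite("pics/crop_sc.png",cv2.resize(a,None,fx=4,fy=4,interpolation=cv2.INTER_CUBIC))
```

```text
tip [0.56, 0.1851, 0.1]
handle front [0.5095, -0.0542, 0.1]
handle end [0.4936, -0.1264, 0.1]
d1 [0.4174, 0.0938, 0.078]
d2 [0.4272, 0.0099, 0.078]
d3 [0.4265, -0.1164, 0.078]
jar [0.4006, -0.199, 0.078]
```

View pics/crop_top.png

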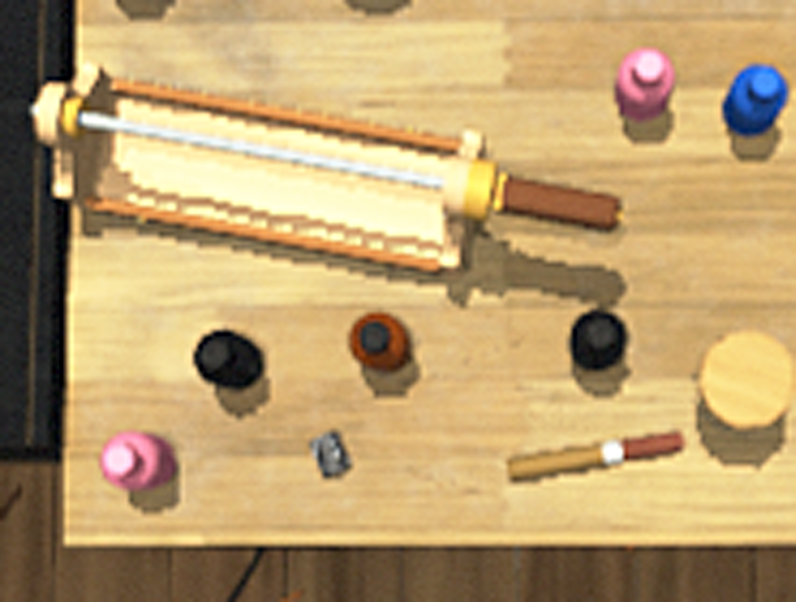

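View pics/crop_sc.png

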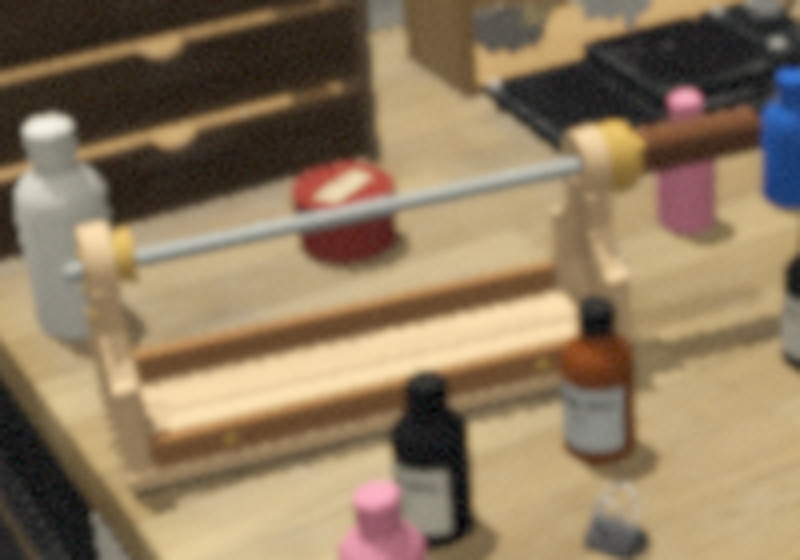

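The crops show the rod from its brass mouth at (70,116) to the handle at (503–620,193–213) in the top crop. The caps there are at (215,350), (376,337) and (600,325), with the jar lid at (748,380). Next I refine these with masks.

Run:
```python
from h import *
c=np.load("top0.npy",allow_pickle=True).item(); s=np.load("scene0.npy",allow_pickle=True).item()
f=c["frame"]; hsv=cv2.cvtColor(f,cv2.COLOR_BGR2HSV)
# rod: low sat bright
m=np.zeros(f.shape[:2],bool); m[172:196,184:270]=True
rod=m&(hsv[...,1]<60)&(hsv[...,2]>120)
ys,xs=np.nonzero(rod); print(len(xs))
w=onz(c,np.c_[xs,ys],.1)
vx,vy,x0,y0=cv2.fitLine(w[:,:2].astype(np.float32),cv2.DIST_HUBER,0,.001,.001).ravel(); 
print("rod top yaw",np.degrees(np.arctan2(-vx,vy))%180,(x0,y0), "x at y=0",x0-vx/vy*y0)
m=np.zeros(f.shape[:2],bool); m[185:208,270:320]=True
h=m&(hsv[...,2]<140)&(hsv[...,0]<14)&(hsv[...,1]>100)
ys,xs=np.nonzero(h); print("handle px",xs.min(),xs.max(),ys.min(),ys.max(),len(xs)); w=onz(c,np.c_[xs,ys],.108);print("hc",w.mean(0),cv2.minAreaRect((w[:,:2]*1000).astype(np.float32)))
C=lambda x,y:(165+x/4.3-.4,150+y/4.3-.4)
for n,p in dict(d1=(213,350),d2=(375,336),d3=(600,325)).items(): print(n,onz(c,[C(*p)],.078)[0])
m=np.zeros(f.shape[:2],bool); m[222:258,325:355]=True
j=m&(hsv[...,2]>175)&(hsv[...,0]<22)
# jar lid by Hough / print
g=cv2.cvtColor(f[215:260,318:360],cv2.COLOR_BGR2GRAY); g=cv2.resize(g,None,fx=4,fy=4,interpolation=cv2.INTER_CUBIC)
print([ (cc[0]/4+318-.4,cc[1]/4+215-.4,cc[2]/4) for cc in cv2.HoughCircles(g,cv2.HOUGH_GRADIENT,1,20,param1=100,param2=20,minRadius=36,maxRadius=60)[0][:2]])
S=lambda x,y:(110+x/4-.4,160+y/4-.4)
print("scene d1",onz(s,[S(428,384)],.078)[0],"d2",onz(s,[S(597,304)],.078)[0])
k=.7
print("scene d3",onz(s,[(449*k,311*k)],.078)[0],"jar",onz(s,[(508*k,301*k)],.078)[0])
print("scene rod tip",onz(s,[S(70,270)],.1)[0],"rod right",onz(s,[S(578,164)],.1)[0])
for n,p in dict(spool=(562,350),pink=(450,240),blue=(487,245),pink2=(280,367)).items(): print(n,onz(c,[(p[0]*k,p[1]*k)],.05)[0])
```

```text
678
rod top yaw 175.47708 (np.float32(0.5263717), np.float32(0.11472954)) x at y=0 0.51729614
handle px 282 308 191 202 66
hc [ 0.49425779 -0.09420958  0.108     ] ((496.8197021484375, -93.45866394042969), (61.66098403930664, 18.362606048583984), 79.10611724853516)
d1 [0.41917904 0.10430065 0.078     ]
d2 [0.42666393 0.01205221 0.078     ]
d3 [ 0.43220376 -0.11556678  0.078     ]Traceback (most recent call last):
  File "<stdin>", line 20, in <module>
TypeError: 'NoneType' object is not subscriptable
```

Run:
```python
from h import *
c=np.load("top0.npy",allow_pickle=True).item(); s=np.load("scene0.npy",allow_pickle=True).item()
def line(c,box,off):
    f=c["frame"].astype(int); m=np.zeros(f.shape[:2],bool); m[box[1]:box[3],box[0]:box[2]]=True
    r=m&(f[...,0]>=f[...,2]-off)&(f[...,1]>110); ys,xs=np.nonzero(r); w=onz(c,np.c_[xs,ys],.1)
    vx,vy,x0,y0=cv2.fitLine(w[:,:2].astype(np.float32),cv2.DIST_HUBER,0,.001,.001).ravel()
    print(len(xs),"slope dx/dy",vx/vy,"yaw",np.degrees(np.arctan(-vx/vy)),"x at y=0",x0-vx/vy*y0,"y",w[:,1].min(),w[:,1].max())
line(c,(184,172,270,196),5); line(s,(126,198,256,230),5)
S=lambda x,y:(110+x/4-.4,160+y/4-.4); k=.7
print("scene d1",onz(s,[S(428,384)],.078)[0],"d2",onz(s,[S(597,304)],.078)[0])
print("scene d3",onz(s,[(449*k,311*k)],.078)[0],"jar",onz(s,[(508*k,301*k)],.078)[0])
print("scene rod tip",onz(s,[S(70,270)],.1)[0],"rod right",onz(s,[S(578,164)],.1)[0])
for n,p in dict(spool=(562,350),pink=(450,240),blue=(487,245),pink2=(280,367)).items(): print(n,onz(c,[(p[0]*k,p[1]*k)],.05)[0])
f=c["frame"][215:260,315:360]; h=cv2.cvtColor(f,cv2.COLOR_BGR2HSV)
m=((h[...,1]>95)&(h[...,2]>190)).astype(np.uint8)
n,l,st,ce=cv2.connectedComponentsWithStats(m); i=1+st[1:,4].argmax(); print("jar px",ce[i]+[315,215],st[i],onz(c,[ce[i]+[315,215]],.078)[0])
for n,(a,b) in dict(handlefront=(503,194),handleend=(619,214),bushmouth=(490,190)).items(): print(n,onz(c,[(165+a/4.3-.4,150+b/4.3-.4)],.108)[0])
```

```text
140 slope dx/dy 0.18830843 yaw -10.664394 x at y=0 0.5159163 y -0.026207790064783458 0.1764942698587581Traceback (most recent call last):
  File "<stdin>", line 8, in <module>
  File "<stdin>", line 5, in line
  File "h.py", line 9, in onz
    o,d=ray(c,px); return o+d*((z-o[2])/d[:,2])[:,None]
        ~~~^^^^^^
  File "h.py", line 5, in ray
    u=cv2.undistortPoints(np.array(px,float).reshape(-1,1,2),np.array(c["mtx"]),np.array(c["distortion"])).reshape(-1,2)
      ~~~~~~~~~~~~~~~~~~~^^^^^^^^^^^^^^^^^^^^^^^^^^^^^^^^^^^^^^^^^^^^^^^^^^^^^^^^^^^^^^^^^^^^^^^^^^^^^^^^^
cv2.error: OpenCV(4.12.0) /io/opencv/modules/calib3d/src/undistort.dispatch.cpp:347: error: (-215:Assertion failed) CV_IS_MAT(_src) && CV_IS_MAT(_dst) && (_src->rows == 1 || _src->cols == 1) && (_dst->rows == 1 || _dst->cols == 1) && _src->cols + _src->rows - 1 == _dst->rows + _dst->cols - 1 && (CV_MAT_TYPE(_src->type) == CV_32FC2 || CV_MAT_TYPE(_src->type) == CV_64FC2) && (CV_MAT_TYPE(_dst->type) == CV_32FC2 || CV_MAT_TYPE(_dst->type) == CV_64FC2) in function 'cvUndistortPointsInternal'
```

Run:
```python
from h import *
c=np.load("top0.npy",allow_pickle=True).item(); s=np.load("scene0.npy",allow_pickle=True).item()
# rod in top and scene: per column, strongest bluish ridge
def line(c,u0,u1,P,Q,hw=5):
    f=c["frame"].astype(float); d=f[...,0]-f[...,2]; pts=[]
    for u in range(u0,u1):
        v0=P[1]+(u-P[0])*(Q[1]-P[1])/(Q[0]-P[0]); vs=np.arange(int(v0)-hw,int(v0)+hw+1); w=d[vs,u]; w=np.clip(w-np.percentile(w,60),0,None)
        if w.sum()>0: pts.append((u,(w*vs).sum()/w.sum()))
    w=onz(c,pts,.1); vx,vy,x0,y0=cv2.fitLine(w[:,:2].astype(np.float32),cv2.DIST_HUBER,0,.001,.001).ravel()
    r=(w[:,0]-x0)-(w[:,1]-y0)*vx/vy
    print(len(pts),"slope",vx/vy,"yaw",np.degrees(np.arctan(-vx/vy)),"x at y=0",x0-vx/vy*y0,"x at y=-.09",x0-vx/vy*(y0+.09),"rms",r.std())
C=lambda x,y:(165+x/4.3-.4,150+y/4.3-.4)
S=lambda x,y:(110+x/4-.4,160+y/4-.4); k=.7
line(c,190,265,C(85,119),C(440,182)); line(s,148,250,S(140,257),S(575,164))
print("scene d1",onz(s,[S(428,384)],.078)[0],"d2",onz(s,[S(597,304)],.078)[0])
print("scene d3",onz(s,[(449*k,311*k)],.078)[0],"jar",onz(s,[(508*k,301*k)],.078)[0])
print("scene rod tip",onz(s,[S(70,270)],.1)[0],"rod right",onz(s,[S(578,164)],.1)[0])
for n,p in dict(spool=(562,350),pink=(450,240),blue=(487,245),pink2=(280,367)).items(): print(n,onz(c,[(p[0]*k,p[1]*k)],.05)[0])
f=c["frame"][215:260,315:360]; h=cv2.cvtColor(f,cv2.COLOR_BGR2HSV)
m=((h[...,1]>95)&(h[...,2]>190)).astype(np.uint8)
n,l,st,ce=cv2.connectedComponentsWithStats(m); i=1+st[1:,4].argmax(); print("jar px",ce[i]+[315,215],st[i],onz(c,[ce[i]+[315,215]],.078)[0])
for n,(a,b) in dict(handlefront=(503,194),handleend=(619,214),bushmouth=(490,190)).items(): print(n,onz(c,[C(a,b)],.108)[0])
```

```text
75 slope 0.18586732 yaw -10.529261 x at y=0 0.51658404 x at y=-.09 0.49985597 rms 0.00033925800659882446
102 slope 0.17676955 yaw -10.024591 x at y=0 0.5182012 x at y=-.09 0.5022919 rms 0.0010354421224015604
scene d1 [0.41490055 0.10598345 0.078     ] d2 [0.42822963 0.01351904 0.078     ]
scene d3 [ 0.42230883 -0.10877351  0.078     ] jar [ 0.39740486 -0.19256424  0.078     ]
scene rod tip [0.55590169 0.20518542 0.1       ] rod right [ 0.51348485 -0.03107718  0.1       ]
spool [ 0.38423566 -0.3370835   0.05      ]
pink [ 0.58105608 -0.14600445  0.05      ]
blue [ 0.57136572 -0.21165332  0.05      ]
pink2 [0.35685902 0.15389668 0.05      ]
jar px [337.72831706 234.90350373] [   0    0   45   45 1741] [ 0.4080852  -0.19661105  0.078     ]
handlefront [ 0.50268345 -0.06147921  0.108     ]
handleend [ 0.49097879 -0.12564013  0.108     ]
bushmouth [ 0.50499054 -0.0542671   0.108     ]
```

step_arm --steps '[{"dx":-0.508,"dy":-0.628,"dz":0.0,"rz":1.524},{"dx":-0.508,"dy":-0.628,"dz":0.0,"rz":1.524},{"dx":-0.508,"dy":-0.628,"dz":0.0,"rz":1.524},{"dx":-0.508,"dy":-0.628,"dz":0.0,"rz":1.524},{"dx":-0.508,"dy":-0.628,"dz":0.0,"rz":1.524},{"dx":-0.508,"dy":-0.628,"dz":0.0,"rz":1.524},{"dx":-0.508,"dy":-0.628,"dz":0.0,"rz":1.524},{"dx":-0.508,"dy":-0.628,"dz":0.0,"rz":1.524}]' --jaw 0.3 --force 60

```text
validation failed for argument at $.st...
```

```bash
cat >> h.py <<'E'
from scipy.spatial.transform import Rotation as Rot
YAW=-10.3
def tgt_R(yaw=YAW,roll=0,pitch=0):
    a=np.radians(yaw); y=np.array([np.cos(a),np.sin(a),0]); z=np.array([0,0,-1.]); return np.c_[np.cross(y,z),y,z]
def go(p,R=None):
    s=status.get_state(); R0=np.array(s["eef_rot"]); R=tgt_R() if R is None else R
    d=R0.T@(np.array(p)-s["position"]); r=Rot.from_matrix(R0.T@R).as_rotvec()
    print("t",s["time_s"],"pos",np.round(s["position"],4),"F",np.round(s["contact_force"],1),"open",round(s["opening"],3)); print("d",np.round(d,4),"r",np.round(r,4),"rows",round(np.linalg.norm(d)/.05,1),round(np.degrees(np.linalg.norm(r))/8.59,1)); print("q",np.round(s["q"],2))
E
python3 -c "
from h import *
go([.5,-.094,.2])"
```

```text
t 0.1 pos [0.1466 0.6327 0.2444] F [ 0.3  0.  -0.1] open 0.994
d [-0.5083 -0.6281  0.0455] r [-1.3000e-03  1.4000e-03  1.5229e+00] rows 16.2 10.2
q [-1.44  0.4   0.05  1.54 -0.02  1.21 -0.05]
```

step_arm --steps '[{"dx":-0.03,"dy":-0.04,"dz":0.0,"rx":0.0,"ry":0.0,"rz":0.14}]' --jaw 0.3 --force 60

```text
time_s: 0.2
position: [0.1618, 0.5914, 0.2436]
eef_rot: [[-0.935, 0.355, -0.003], [0.355, 0.935, 0.002], [0.004, 0.001, -1.0]]
contact_force: [-1.0, 0.0, 0.1]
opening: 0.849
grasp_force: 0.0
```

step_arm --steps '[{"dx":-0.06,"dy":-0.08,"rz":0.28},{"dx":-0.06,"dy":-0.08,"rz":0.28}]'

```text
validation failed for argument at $.st...
```

```bash
python3 -c "
from h import *
go([.5,-.094,.2])"
```

```text
t 0.2 pos [0.1618 0.5914 0.2436] F [-1.   0.   0.1] open 0.849
d [-0.5594 -0.5211  0.041 ] r [-0.002  -0.0038  1.3882] rows 15.3 9.3
q [-1.43  0.33  0.07  1.63 -0.03  1.17 -0.14]
```

step_arm --steps '[{"dx":-0.06,"dy":-0.06,"dz":0.0,"rx":0.0,"ry":0.0,"rz":0.28},{"dx":-0.06,"dy":-0.06,"dz":0.0,"rx":0.0,"ry":0.0,"rz":0.28}]'

```text
time_s: 0.4
position: [0.2031, 0.5065, 0.2446]
eef_rot: [[-0.793, 0.61, 0.0], [0.61, 0.793, -0.003], [-0.002, -0.002, -1.0]]
contact_force: [0.4, -0.1, 0.1]
opening: 0.701
grasp_force: 0.0
```

step_arm --steps '[{"dx":-0.602,"dy":-0.295,"dz":0.0,"rx":0.0,"ry":0.0,"rz":1.095},{"dx":-0.602,"dy":-0.295,"dz":0.0,"rx":0.0,"ry":0.0,"rz":1.095},{"dx":-0.602,"dy":-0.295,"dz":0.0,"rx":0.0,"ry":0.0,"rz":1.095},{"dx":-0.602,"dy":-0.295,"dz":0.0,"rx":0.0,"ry":0.0,"rz":1.095},{"dx":-0.602,"dy":-0.295,"dz":0.0,"rx":0.0,"ry":0.0,"rz":1.095},{"dx":-0.602,"dy":-0.295,"dz":0.0,"rx":0.0,"ry":0.0,"rz":1.095},{"dx":-0.602,"dy":-0.295,"dz":0.0,"rx":0.0,"ry":0.0,"rz":1.095},{"dx":-0.602,"dy":-0.295,"dz":0.0,"rx":0.0,"ry":0.0,"rz":1.095}]'

```text
time_s: 1.2
position: [0.3819, 0.1508, 0.2452]
eef_rot: [[0.174, 0.985, 0.0], [0.985, -0.174, 0.001], [0.001, -0.0, -1.0]]
contact_force: [0.7, 1.2, -0.5]
opening: 0.697
grasp_force: 0.0
```

```bash
python3 -c "
from h import *
go([.5,-.094,.2])"
```

```text
t 1.2 pos [0.3819 0.1508 0.2452] F [ 0.7  1.2 -0.5] open 0.697
d [-0.2205  0.159   0.045 ] r [-0.0001 -0.0008  0.0046] rows 5.5 0.0
q [-1.04 -0.06  0.54  2.08  0.04  1.12 -0.69]
```

step_arm --steps '[{"dx":-0.2205,"dy":0.159,"dz":0.0,"rx":0.0,"ry":0.0,"rz":0.0046},{"dx":-0.2205,"dy":0.159,"dz":0.0,"rx":0.0,"ry":0.0,"rz":0.0046},{"dx":-0.2205,"dy":0.159,"dz":0.0,"rx":0.0,"ry":0.0,"rz":0.0046},{"dx":-0.2205,"dy":0.159,"dz":0.0,"rx":0.0,"ry":0.0,"rz":0.0046},{"dx":-0.2205,"dy":0.159,"dz":0.0,"rx":0.0,"ry":0.0,"rz":0.0046},{"dx":-0.2205,"dy":0.159,"dz":0.06,"rx":0.0,"ry":0.0,"rz":0.0046},{"dx":-0.2205,"dy":0.159,"dz":0.08,"rx":0.0,"ry":0.0,"rz":0.0046},{"dx":-0.2205,"dy":0.159,"dz":0.08,"rx":0.0,"ry":0.0,"rz":0.0046}]'

```text
time_s: 2.0
position: [0.4969, -0.0922, 0.1612]
eef_rot: [[0.178, 0.984, -0.01], [0.984, -0.178, -0.001], [-0.003, -0.01, -1.0]]
contact_force: [-0.1, 1.2, -0.1]
opening: 0.704
grasp_force: 0.0
```

```bash
python3 -c "
from h import *
go([.5,-.094,.1])
f=cam('scene')['frame'][120:300,150:450]
cv2.imwrite('pics/a.png',cv2.resize(f,None,fx=2.6,fy=2.6,interpolation=cv2.INTER_CUBIC))"
```

```text
t 2.0 pos [ 0.4969 -0.0922  0.1612] F [-0.1  1.2 -0.1] open 0.704
d [-0.001   0.004   0.0612] r [-0.0096  0.003   0.0005] rows 1.2 0.1
q [-0.59  0.32  0.82  1.98 -0.28  0.97  0.2 ]
```

View pics/a.png

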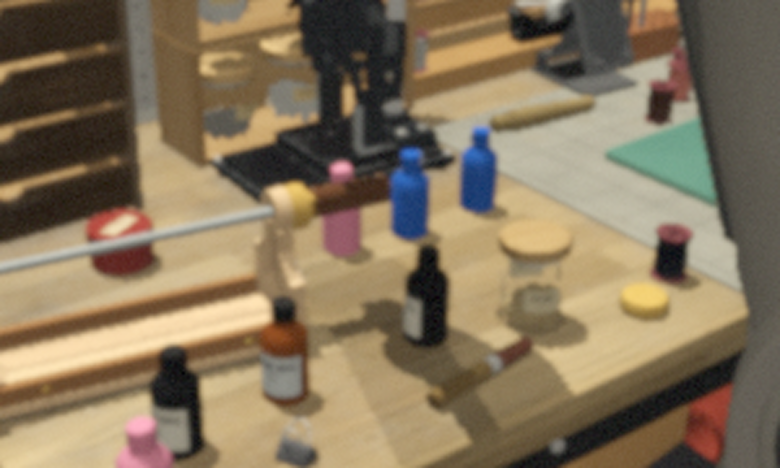

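The scene view shows the handle in line below the gripper at (350,195), with the bottles undisturbed. I'll descend and grip.

step_arm --steps '[{"dx":-0.001,"dy":0.002,"dz":0.03,"rx":0.0,"ry":0.0,"rz":0.0},{"dx":-0.001,"dy":0.002,"dz":0.065,"rx":0.0,"ry":0.0,"rz":0.0},{"dx":-0.001,"dy":0.002,"dz":0.065,"rx":0.0,"ry":0.0,"rz":0.0},{"dx":-0.001,"dy":0.002,"dz":0.065,"rx":0.0,"ry":0.0,"rz":0.0}]'

```text
time_s: 2.45
position: [0.5033, -0.0925, 0.102]
eef_rot: [[0.175, 0.985, 0.002], [0.985, -0.175, 0.0], [0.001, 0.002, -1.0]]
contact_force: [1.0, 0.6, 0.4]
opening: 0.701
grasp_force: 0.0
```

```bash
python3 -c "
from h import *
go([.5,-.094,.1])"
```

```text
t 2.45 pos [ 0.5033 -0.0925  0.102 ] F [1.  0.6 0.4] open 0.701
d [-0.0021 -0.003   0.002 ] r [ 0.0017 -0.0008  0.0043] rows 0.1 0.0
q [-0.52  0.42  0.76  2.03 -0.38  0.84  0.29]
```

step_arm --steps '[{"dx":0,"dy":0,"dz":0,"rx":0,"ry":0,"rz":0},{"dx":0,"dy":0,"dz":0,"rx":0,"ry":0,"rz":0},{"dx":0,"dy":0,"dz":0,"rx":0,"ry":0,"rz":0},{"dx":0,"dy":0,"dz":0,"rx":0,"ry":0,"rz":0},{"dx":0,"dy":0,"dz":0,"rx":0,"ry":0,"rz":0},{"dx":0,"dy":0,"dz":0,"rx":0,"ry":0,"rz":0}]' --jaw 1 --force 60

```text
time_s: 3.05
position: [0.5016, -0.0927, 0.1014]
eef_rot: [[0.175, 0.984, -0.002], [0.984, -0.175, 0.002], [0.002, -0.002, -1.0]]
contact_force: [-3.3, 1.0, 8.8]
opening: 0.22
grasp_force: 61.4
```

```bash
python3 -c "
from h import *
go([.5,-.094,.1])"
```

```text
t 3.05 pos [ 0.5016 -0.0927  0.1014] F [-3.3  1.   8.8] open 0.22
d [-0.0016 -0.0013  0.0014] r [-0.0018 -0.0017  0.0034] rows 0.0 0.0
q [-0.52  0.42  0.76  2.03 -0.38  0.84  0.29]
```

step_arm --steps '[{"dx":-0.0003,"dy":0,"dz":0,"rx":0.14,"ry":0,"rz":0},{"dx":-0.0006,"dy":0,"dz":0,"rx":0.28,"ry":0,"rz":0},{"dx":-0.0009,"dy":0,"dz":0,"rx":0.35,"ry":0,"rz":0},{"dx":-0.0012,"dy":0,"dz":0,"rx":0.21,"ry":0,"rz":0},{"dx":-0.0015,"dy":0,"dz":0,"rx":0.07,"ry":0,"rz":0},{"dx":-0.0018,"dy":0,"dz":0,"rx":-0.07,"ry":0,"rz":0},{"dx":-0.0021,"dy":0,"dz":0,"rx":-0.21,"ry":0,"rz":0},{"dx":-0.0024,"dy":0,"dz":0,"rx":-0.35,"ry":0,"rz":0}]'

```text
time_s: 3.85
position: [0.501, -0.095, 0.1004]
eef_rot: [[0.176, 0.923, 0.342], [0.984, -0.165, -0.06], [0.001, 0.347, -0.938]]
contact_force: [3.8, 2.8, -10.3]
opening: 0.216
grasp_force: 59.8
```

step_arm --steps '[{"dx":-0.0003,"dy":0,"dz":0,"rx":0.14,"ry":0,"rz":0},{"dx":-0.0006,"dy":0,"dz":0,"rx":0.28,"ry":0,"rz":0},{"dx":-0.0009,"dy":0,"dz":0,"rx":0.42,"ry":0,"rz":0},{"dx":-0.0012,"dy":0,"dz":0,"rx":0.56,"ry":0,"rz":0},{"dx":-0.0015,"dy":0,"dz":0,"rx":0.7,"ry":0,"rz":0}]'

```text
time_s: 4.35
position: [0.5016, -0.0977, 0.1017]
eef_rot: [[0.178, 0.923, -0.342], [0.984, -0.167, 0.061], [-0.001, -0.347, -0.938]]
contact_force: [-1.6, -1.0, 1.5]
opening: 0.221
grasp_force: 64.0
```

```bash
python3 -c "
from h import *
go([.5,-.094,.1])"
```

```text
t 4.35 pos [ 0.5016 -0.0977  0.1017] F [-1.6 -1.   1.5] open 0.221
d [ 0.0034 -0.0015  0.0024] r [-0.3548  0.0014  0.0007] rows 0.1 2.4
q [-0.4   0.64  0.73  1.77 -0.38  1.27  0.31]
```

step_arm --steps '[{"dx":-0.0003,"dy":0,"dz":0,"rx":-0.14,"ry":0,"rz":0},{"dx":-0.0006,"dy":0,"dz":0,"rx":-0.28,"ry":0,"rz":0},{"dx":-0.0009,"dy":0,"dz":0,"rx":-0.42,"ry":0,"rz":0},{"dx":-0.0012,"dy":0,"dz":0,"rx":-0.56,"ry":0,"rz":0},{"dx":-0.0015,"dy":0,"dz":0,"rx":-0.7,"ry":0,"rz":0}]'

```text
time_s: 4.85
position: [0.5002, -0.0987, 0.1]
eef_rot: [[0.178, 0.923, 0.341], [0.984, -0.167, -0.062], [0.0, 0.347, -0.938]]
contact_force: [3.1, 2.7, -12.3]
opening: 0.218
grasp_force: 63.3
```

step_arm --steps '[{"dx":-0.0003,"dy":0,"dz":0,"rx":0.14,"ry":0,"rz":0},{"dx":-0.0006,"dy":0,"dz":0,"rx":0.28,"ry":0,"rz":0},{"dx":-0.0009,"dy":0,"dz":0,"rx":0.42,"ry":0,"rz":0},{"dx":-0.0012,"dy":0,"dz":0,"rx":0.56,"ry":0,"rz":0},{"dx":-0.0015,"dy":0,"dz":0,"rx":0.7,"ry":0,"rz":0}]'

```text
time_s: 5.35
position: [0.501, -0.1008, 0.1018]
eef_rot: [[0.178, 0.923, -0.342], [0.984, -0.167, 0.061], [-0.001, -0.348, -0.938]]
contact_force: [-1.6, -0.5, 0.6]
opening: 0.22
grasp_force: 66.8
```

step_arm --steps '[{"dx":-0.0003,"dy":0,"dz":0,"rx":-0.14,"ry":0,"rz":0},{"dx":-0.0006,"dy":0,"dz":0,"rx":-0.28,"ry":0,"rz":0},{"dx":-0.0009,"dy":0,"dz":0,"rx":-0.42,"ry":0,"rz":0},{"dx":-0.0012,"dy":0,"dz":0,"rx":-0.56,"ry":0,"rz":0},{"dx":-0.0015,"dy":0,"dz":0,"rx":-0.7,"ry":0,"rz":0}]'

```text
time_s: 5.85
position: [0.5011, -0.1021, 0.101]
eef_rot: [[0.179, 0.922, 0.344], [0.984, -0.168, -0.063], [0.0, 0.35, -0.937]]
contact_force: [5.3, 1.8, -9.8]
opening: 0.221
grasp_force: 65.2
```

step_arm --steps '[{"dx":-0.0003,"dy":0,"dz":0,"rx":0.14,"ry":0,"rz":0},{"dx":-0.0006,"dy":0,"dz":0,"rx":0.28,"ry":0,"rz":0},{"dx":-0.0009,"dy":0,"dz":0,"rx":0.42,"ry":0,"rz":0},{"dx":-0.0012,"dy":0,"dz":0,"rx":0.56,"ry":0,"rz":0},{"dx":-0.0015,"dy":0,"dz":0,"rx":0.7,"ry":0,"rz":0}]'

```text
time_s: 6.35
position: [0.4999, -0.1035, 0.1019]
eef_rot: [[0.178, 0.922, -0.344], [0.984, -0.167, 0.061], [-0.001, -0.349, -0.937]]
contact_force: [-1.9, 0.5, 2.8]
opening: 0.221
grasp_force: 67.5
```

step_arm --steps '[{"dx":-0.0003,"dy":0,"dz":0,"rx":-0.14,"ry":0,"rz":0},{"dx":-0.0006,"dy":0,"dz":0,"rx":-0.28,"ry":0,"rz":0},{"dx":-0.0009,"dy":0,"dz":0,"rx":-0.42,"ry":0,"rz":0},{"dx":-0.0012,"dy":0,"dz":0,"rx":-0.56,"ry":0,"rz":0},{"dx":-0.0015,"dy":0,"dz":0,"rx":-0.7,"ry":0,"rz":0}]'

```text
time_s: 6.85
position: [0.5022, -0.1054, 0.102]
eef_rot: [[0.177, 0.921, 0.347], [0.984, -0.166, -0.064], [-0.001, 0.353, -0.936]]
contact_force: [5.4, 1.4, -7.4]
opening: 0.22
grasp_force: 66.7
```

step_arm --steps '[{"dx":-0.0003,"dy":0,"dz":0,"rx":0.14,"ry":0,"rz":0},{"dx":-0.0006,"dy":0,"dz":0,"rx":0.28,"ry":0,"rz":0},{"dx":-0.0009,"dy":0,"dz":0,"rx":0.42,"ry":0,"rz":0},{"dx":-0.0012,"dy":0,"dz":0,"rx":0.56,"ry":0,"rz":0},{"dx":-0.0015,"dy":0,"dz":0,"rx":0.7,"ry":0,"rz":0}]'

```text
time_s: 7.35
position: [0.4989, -0.1063, 0.102]
eef_rot: [[0.177, 0.922, -0.345], [0.984, -0.166, 0.061], [-0.001, -0.35, -0.937]]
contact_force: [-3.6, 0.2, 2.7]
opening: 0.22
grasp_force: 68.6
```

step_arm --steps '[{"dx":-0.0003,"dy":0,"dz":0,"rx":-0.14,"ry":0,"rz":0},{"dx":-0.0006,"dy":0,"dz":0,"rx":-0.28,"ry":0,"rz":0},{"dx":-0.0009,"dy":0,"dz":0,"rx":-0.42,"ry":0,"rz":0},{"dx":-0.0012,"dy":0,"dz":0,"rx":-0.56,"ry":0,"rz":0},{"dx":-0.0015,"dy":0,"dz":0,"rx":-0.7,"ry":0,"rz":0}]'

```text
time_s: 7.85
position: [0.5019, -0.1083, 0.1021]
eef_rot: [[0.177, 0.921, 0.347], [0.984, -0.165, -0.064], [-0.001, 0.353, -0.936]]
contact_force: [5.9, 2.2, -5.8]
opening: 0.219
grasp_force: 68.1
```

step_arm --steps '[{"dx":-0.0003,"dy":0,"dz":0,"rx":0.14,"ry":0,"rz":0},{"dx":-0.0006,"dy":0,"dz":0,"rx":0.28,"ry":0,"rz":0},{"dx":-0.0009,"dy":0,"dz":0,"rx":0.42,"ry":0,"rz":0},{"dx":-0.0012,"dy":0,"dz":0,"rx":0.56,"ry":0,"rz":0},{"dx":-0.0015,"dy":0,"dz":0,"rx":0.7,"ry":0,"rz":0}]'

```text
time_s: 8.35
position: [0.4981, -0.1091, 0.102]
eef_rot: [[0.177, 0.922, -0.345], [0.984, -0.166, 0.062], [-0.0, -0.351, -0.936]]
contact_force: [-4.9, 0.0, 3.5]
opening: 0.219
grasp_force: 69.8
```

```bash
python3 -c "
from h import *
go([.5,-.094,.1])
s=cam('scene'); f=s['frame'][140:260,130:330]
cv2.imwrite('pics/b.png',cv2.resize(f,None,fx=4,fy=4,interpolation=cv2.INTER_CUBIC))"
```

```text
t 8.35 pos [ 0.4981 -0.1091  0.102 ] F [-4.9  0.   3.5] open 0.219
d [ 0.0152 -0.0001  0.0022] r [-0.3586  0.0008  0.0018] rows 0.3 2.4
q [-0.42  0.66  0.79  1.77 -0.41  1.28  0.36]
```

View pics/b.png

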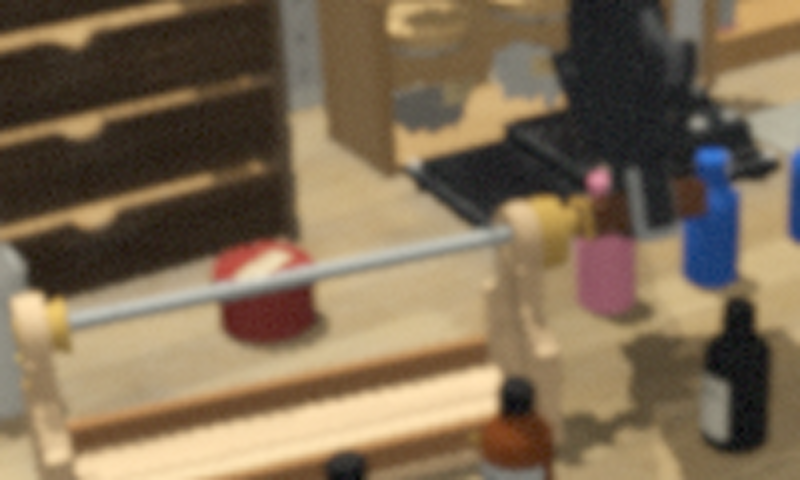

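The picture shows the brass plug emerging at (580,215), with the carrier still in place. I'll do three more swings, then level and draw.

step_arm --steps '[{"dx":-0.0004,"dy":0,"dz":0,"rx":-0.14,"ry":0,"rz":0},{"dx":-0.0008,"dy":0,"dz":0,"rx":-0.28,"ry":0,"rz":0},{"dx":-0.0012,"dy":0,"dz":0,"rx":-0.42,"ry":0,"rz":0},{"dx":-0.0016,"dy":0,"dz":0,"rx":-0.56,"ry":0,"rz":0},{"dx":-0.002,"dy":0,"dz":0,"rx":-0.7,"ry":0,"rz":0}]'

```text
time_s: 8.9
position: [0.5015, -0.1108, 0.1026]
eef_rot: [[0.177, 0.92, 0.349], [0.984, -0.165, -0.063], [0.0, 0.355, -0.935]]
contact_force: [6.9, 2.0, -10.0]
opening: 0.216
grasp_force: 67.8
```

step_arm --steps '[{"dx":-0.0004,"dy":0,"dz":0,"rx":0.14,"ry":0,"rz":0},{"dx":-0.0008,"dy":0,"dz":0,"rx":0.28,"ry":0,"rz":0},{"dx":-0.0012,"dy":0,"dz":0,"rx":0.42,"ry":0,"rz":0},{"dx":-0.0016,"dy":0,"dz":0,"rx":0.56,"ry":0,"rz":0},{"dx":-0.002,"dy":0,"dz":0,"rx":0.7,"ry":0,"rz":0}]'

```text
time_s: 9.4
position: [0.4977, -0.1125, 0.102]
eef_rot: [[0.177, 0.922, -0.343], [0.984, -0.166, 0.062], [0.001, -0.349, -0.937]]
contact_force: [-4.3, 1.7, 3.5]
opening: 0.22
grasp_force: 69.9
```

step_arm --steps '[{"dx":-0.0004,"dy":0,"dz":0,"rx":-0.12,"ry":0,"rz":0},{"dx":-0.0008,"dy":0,"dz":0,"rx":-0.24,"ry":0,"rz":0},{"dx":-0.0012,"dy":0,"dz":0,"rx":-0.352,"ry":0,"rz":0},{"dx":-0.002,"dy":0,"dz":0,"rx":-0.352,"ry":0,"rz":0},{"dx":-0.002,"dy":0,"dz":0,"rx":-0.352,"ry":0,"rz":0}]'

```text
time_s: 9.9
position: [0.498, -0.1153, 0.1009]
eef_rot: [[0.177, 0.984, 0.002], [0.984, -0.177, -0.001], [-0.0, 0.002, -1.0]]
contact_force: [-0.6, -2.1, -1.9]
opening: 0.222
grasp_force: 69.4
```

```bash
python3 -c "
from h import *
go([.5,-.094,.1])"
```

```text
t 9.9 pos [ 0.498  -0.1153  0.1009] F [-0.6 -2.1 -1.9] open 0.222
d [ 0.0213 -0.0018  0.0009] r [0.0019 0.0002 0.0015] rows 0.4 0.0
q [-0.55  0.45  0.87  2.03 -0.46  0.86  0.4 ]
```

step_arm --steps '[{"dx":-0.004,"dy":0,"dz":0,"rx":0,"ry":0,"rz":0},{"dx":-0.012,"dy":0,"dz":0,"rx":0,"ry":0,"rz":0},{"dx":-0.022,"dy":0,"dz":0,"rx":0,"ry":0,"rz":0},{"dx":-0.034,"dy":0,"dz":0,"rx":0,"ry":0,"rz":0},{"dx":-0.046,"dy":0,"dz":0,"rx":0,"ry":0,"rz":0},{"dx":-0.058,"dy":0,"dz":0,"rx":0,"ry":0,"rz":0},{"dx":-0.07,"dy":0,"dz":0,"rx":0,"ry":0,"rz":0},{"dx":-0.08,"dy":0,"dz":0,"rx":0,"ry":0,"rz":0}]'

```text
time_s: 10.7
position: [0.484, -0.1947, 0.1003]
eef_rot: [[0.177, 0.984, 0.002], [0.984, -0.177, -0.0], [-0.0, 0.002, -1.0]]
contact_force: [-1.6, -0.4, -1.1]
opening: 0.22
grasp_force: 69.3
```

```bash
python3 -c "
from h import *
go([.4441,-.3991,.1])"
```

```text
t 10.7 pos [ 0.484  -0.1947  0.1003] F [-1.6 -0.4 -1.1] open 0.22
d [-0.2082 -0.0032  0.0004] r [0.002  0.0001 0.0023] rows 4.2 0.0
q [-0.38  0.47  0.86  2.01 -0.47  0.87  0.56]
```

step_arm --steps '[{"dx":-0.01,"dy":0,"dz":0,"rx":0,"ry":0,"rz":0},{"dx":-0.025,"dy":0,"dz":0,"rx":0,"ry":0,"rz":0},{"dx":-0.04,"dy":0,"dz":0,"rx":0,"ry":0,"rz":0},{"dx":-0.055,"dy":0,"dz":0,"rx":0,"ry":0,"rz":0},{"dx":-0.07,"dy":0,"dz":0,"rx":0,"ry":0,"rz":0},{"dx":-0.085,"dy":0,"dz":0,"rx":0,"ry":0,"rz":0},{"dx":-0.1,"dy":0,"dz":0,"rx":0,"ry":0,"rz":0},{"dx":-0.11,"dy":0,"dz":0,"rx":0,"ry":0,"rz":0}]'

```text
time_s: 11.5
position: [0.4647, -0.303, 0.1003]
eef_rot: [[0.176, 0.984, 0.002], [0.984, -0.176, -0.001], [-0.0, 0.002, -1.0]]
contact_force: [0.1, 0.6, -1.0]
opening: 0.222
grasp_force: 69.3
```

step_arm --steps '[{"dx":-0.01,"dy":0,"dz":0,"rx":0,"ry":0,"rz":0},{"dx":-0.025,"dy":0,"dz":0,"rx":0,"ry":0,"rz":0},{"dx":-0.04,"dy":0,"dz":0,"rx":0,"ry":0,"rz":0},{"dx":-0.055,"dy":0,"dz":0,"rx":0,"ry":0,"rz":0},{"dx":-0.07,"dy":0,"dz":0,"rx":0,"ry":0,"rz":0},{"dx":-0.085,"dy":0,"dz":0,"rx":0,"ry":0,"rz":0},{"dx":-0.085,"dy":0,"dz":0,"rx":0,"ry":0,"rz":0}]'

```text
time_s: 12.2
position: [0.4493, -0.3875, 0.1005]
eef_rot: [[0.178, 0.984, 0.002], [0.984, -0.178, -0.002], [-0.002, 0.002, -1.0]]
contact_force: [0.8, -0.4, -0.7]
opening: 0.218
grasp_force: 69.3
```

Run:
```python
from h import *
go([.470,-.395,.1],tgt_R(-6))
c=cam("top"); f=c["frame"][130:290,160:460]; cv2.imwrite("pics/c.png",cv2.resize(f,None,fx=2.6,fy=2.6,interpolation=cv2.INTER_CUBIC)); np.save("top1.npy",c,allow_pickle=True)
```

```text
t 12.2 pos [ 0.4493 -0.3875  0.1005] F [ 0.8 -0.4 -0.7] open 0.218
d [-0.0037  0.0217  0.0006] r [ 0.0022  0.0018 -0.0744] rows 0.4 0.5
q [ 0.05  0.58  0.81  1.84 -0.51  0.94  0.9 ]
```

View pics/c.png

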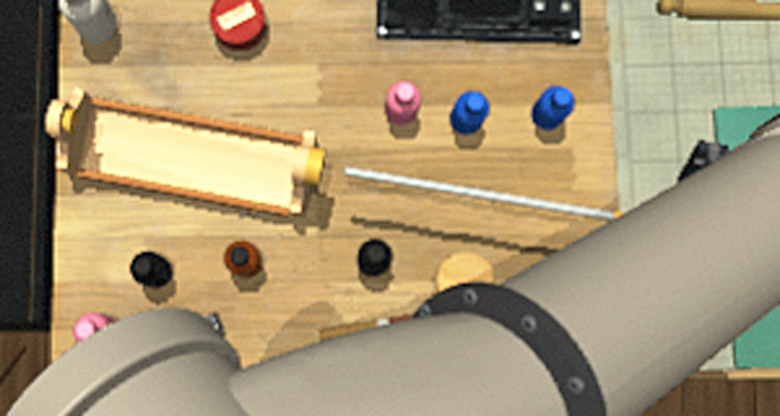

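The rod is fully out, with its tip at (348,171) clear of the bush at (315,165). Next I lay it down on the right.

step_arm --steps '[{"dx":-0.03,"dy":0.02,"dz":0.0,"rx":0,"ry":0,"rz":-0.074},{"dx":-0.03,"dy":0.02,"dz":0.02,"rx":0,"ry":0,"rz":-0.074},{"dx":-0.03,"dy":0.02,"dz":0.045,"rx":0,"ry":0,"rz":-0.074},{"dx":-0.03,"dy":0.02,"dz":0.065,"rx":0,"ry":0,"rz":-0.074},{"dx":-0.03,"dy":0.02,"dz":0.075,"rx":0,"ry":0,"rz":-0.074},{"dx":-0.03,"dy":0.02,"dz":0.081,"rx":0,"ry":0,"rz":-0.074},{"dx":-0.03,"dy":0.02,"dz":0.081,"rx":0,"ry":0,"rz":-0.074},{"dx":-0.03,"dy":0.02,"dz":0.081,"rx":0,"ry":0,"rz":-0.074}]'

```text
time_s: 13.05
position: [0.4654, -0.4186, 0.0201]
eef_rot: [[0.102, 0.995, 0.003], [0.995, -0.102, -0.001], [-0.001, 0.003, -1.0]]
contact_force: [0.7, -0.1, -0.6]
opening: 0.219
grasp_force: 69.3
```

step_arm --steps '[{"dx":0,"dy":0,"dz":0,"rx":0,"ry":0,"rz":0},{"dx":0,"dy":0,"dz":0,"rx":0,"ry":0,"rz":0},{"dx":0,"dy":0,"dz":0,"rx":0,"ry":0,"rz":0},{"dx":0,"dy":0,"dz":0,"rx":0,"ry":0,"rz":0},{"dx":0,"dy":0,"dz":0,"rx":0,"ry":0,"rz":0},{"dx":0,"dy":0,"dz":-0.03,"rx":0,"ry":0,"rz":0},{"dx":0,"dy":0,"dz":-0.08,"rx":0,"ry":0,"rz":0},{"dx":0,"dy":0,"dz":-0.13,"rx":0,"ry":0,"rz":0}]' --jaw 0.4

```text
time_s: 13.85
position: [0.4639, -0.4177, 0.15]
eef_rot: [[0.103, 0.995, 0.0], [0.995, -0.103, 0.001], [0.001, -0.0, -1.0]]
contact_force: [1.6, -0.1, 0.2]
opening: 0.6
grasp_force: 0.0
```

Run:
```python
from h import *
go([.410,-.197,.17])
```

```text
t 13.85 pos [ 0.4639 -0.4177  0.15  ] F [ 1.6 -0.1  0.2] open 0.6
d [ 0.214  -0.0763 -0.0198] r [-0.0001 -0.0008  0.0769] rows 4.6 0.5
q [ 0.09  0.57  0.81  1.72 -0.47  1.06  0.95]
```

Run:
```python
from h import *
c=np.load("top0.npy",allow_pickle=True).item(); s=cam("scene")
C=lambda x,y:(165+x/4.3-.4,150+y/4.3-.4)
P=lambda n,p,z:print(n,np.round(onz(c,[p],z)[0],3))
P("tool a",C(683,440),.008);P("tool b",C(510,470),.008);P("wax",(528*.7,365*.7),.013);P("spool",(562*.7,350*.7),.042);P("clip",C(331,455),.012);P("pink2",C(122,460),.078)
P("jar",C(746.5,379.5),.078);P("jarL",C(700,380),.078);P("jarR",C(793,380),.078)
f=s["frame"][190:260,290:400]; cv2.imwrite("pics/d.png",cv2.resize(f,None,fx=7,fy=7,interpolation=cv2.INTER_CUBIC)); np.save("scene1.npy",s,allow_pickle=True)
```

```text
tool a [ 0.369 -0.167  0.008]
tool b [ 0.352 -0.063  0.008]
wax [ 0.359 -0.285  0.013]
spool [ 0.385 -0.339  0.042]
clip [0.361 0.044 0.012]
pink2 [0.357 0.155 0.078]
jar [ 0.401 -0.198  0.078]
jarL [ 0.401 -0.171  0.078]
jarR [ 0.401 -0.224  0.078]
```

View pics/d.png

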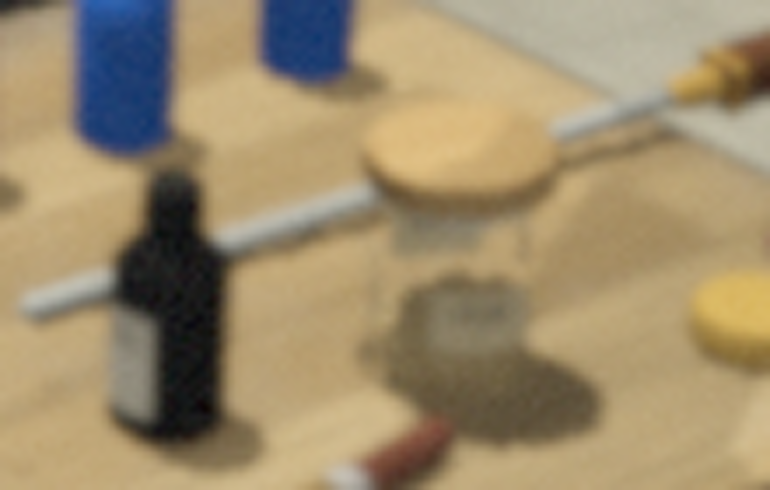

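The rod lies with its tip at (30,303) and its handle at (740,70). The jar lid centre is at (460,146) and the dye_3 cap at (174,180).

Run:
```python
from h import *
s=np.load("scene1.npy",allow_pickle=True).item()
print(onz(s,[(355.3,210.5)],.078),onz(s,[(314.4,215.9)],.078))
go([.400,-.197,.15])
```

```text
[[ 0.39836272 -0.19266058  0.078     ]] [[ 0.42779973 -0.1134201   0.078     ]]
t 13.9 pos [ 0.4671 -0.4225  0.1594] F [ 2.1 -2.9  5.3] open 0.595
d [ 0.2174 -0.0902  0.0067] r [0.0132 0.0068 0.0762] rows 4.7 0.5
q [ 0.09  0.56  0.82  1.71 -0.47  1.06  0.95]
```

step_arm --steps '[{"dx":0.045,"dy":-0.015,"dz":0.0,"rx":0,"ry":0,"rz":0.02},{"dx":0.09,"dy":-0.035,"dz":0.0,"rx":0,"ry":0,"rz":0.04},{"dx":0.135,"dy":-0.055,"dz":0.0,"rx":0,"ry":0,"rz":0.06},{"dx":0.18,"dy":-0.075,"dz":0.0,"rx":0,"ry":0,"rz":0.077},{"dx":0.214,"dy":-0.086,"dz":0.0,"rx":0,"ry":0,"rz":0.077},{"dx":0.214,"dy":-0.086,"dz":0.0,"rx":0,"ry":0,"rz":0.077},{"dx":0.214,"dy":-0.086,"dz":0.0,"rx":0,"ry":0,"rz":0.077}]' --jaw 0

```text
time_s: 14.6
position: [0.4013, -0.1957, 0.1492]
eef_rot: [[0.176, 0.984, 0.003], [0.984, -0.176, 0.0], [0.001, 0.003, -1.0]]
contact_force: [0.9, -0.9, 0.9]
opening: 1.001
grasp_force: 0.0
```

Run:
```python
from h import *
go([.400,-.196,.038])
```

```text
t 14.6 pos [ 0.4013 -0.1957  0.1492] F [ 0.9 -0.9  0.9] open 1.001
d [-0.0006 -0.0016  0.1112] r [ 0.0031 -0.0008  0.0028] rows 2.2 0.0
q [-0.52  0.24  0.99  2.13 -0.26  0.89  0.45]
```

step_arm --steps '[{"dx":0,"dy":-0.001,"dz":0.03,"rx":0,"ry":0,"rz":0},{"dx":0,"dy":-0.001,"dz":0.06,"rx":0,"ry":0,"rz":0},{"dx":0,"dy":-0.001,"dz":0.09,"rx":0,"ry":0,"rz":0},{"dx":0,"dy":-0.001,"dz":0.111,"rx":0,"ry":0,"rz":0},{"dx":0,"dy":-0.001,"dz":0.111,"rx":0,"ry":0,"rz":0},{"dx":0,"dy":-0.001,"dz":0.111,"rx":0,"ry":0,"rz":0}]'

```text
time_s: 15.2
position: [0.4002, -0.1984, 0.0384]
eef_rot: [[0.181, 0.983, 0.002], [0.983, -0.181, -0.002], [-0.001, 0.002, -1.0]]
contact_force: [0.2, -0.4, 0.7]
opening: 0.997
grasp_force: 0.0
```

step_arm --steps '[{"dx":0,"dy":0,"dz":0,"rx":0,"ry":0,"rz":0},{"dx":0,"dy":0,"dz":0,"rx":0,"ry":0,"rz":0},{"dx":0,"dy":0,"dz":0,"rx":0,"ry":0,"rz":0},{"dx":0,"dy":0,"dz":0,"rx":0,"ry":0,"rz":0},{"dx":0,"dy":0,"dz":0,"rx":0,"ry":0,"rz":0}]' --jaw 1 --force 40

```text
time_s: 15.7
position: [0.4015, -0.1969, 0.0395]
eef_rot: [[0.178, 0.984, 0.005], [0.984, -0.178, -0.001], [0.0, 0.005, -1.0]]
contact_force: [-0.8, 0.0, 6.2]
opening: 0.629
grasp_force: 39.4
```

Run:
```python
from h import *
go([.400,-.196,.038])
c=np.load("top1.npy",allow_pickle=True).item()
# carrier measurement from clear view (crop scale 2.6, offset 160,130)
C=lambda x,y:(160+x/2.6-.3,130+y/2.6-.3)
for n,p,z in [("bush ctr",(316,165),.1),("mouth+y",(68,120),.1),("boardtop -y",(302,163),.117),("boardtop +y",(56,116),.117)]: print(n,onz(c,[C(*p)],z)[0].round(4))
cc=np.array([.5313,.0771]); a=np.radians(-10.3); X=np.array([np.cos(a),np.sin(a)]);Y=np.array([-np.sin(a),np.cos(a)])
for n,o in [("jar",-61),("d3",-10),("d2",30),("d1",70)]: print(n,(cc+Y*o/1000).round(4))
f=c["frame"].copy()
for u in(-41,41):
  for v in (-122,122):
    for z in (0.028,):
      p=proj(c,[*(cc+X*u/1000+Y*v/1000),z])[0]; cv2.circle(f,tuple(np.int32(p.round())),1,(0,0,255),-1)
for v in (-122,-110,110,122,-138):
    p=proj(c,[*(cc+Y*v/1000),.1])[0]; cv2.circle(f,tuple(np.int32(p.round())),1,(255,0,255),-1)
cv2.imwrite("pics/e.png",cv2.resize(f[150:230,160:310],None,fx=5,fy=5,interpolation=cv2.INTER_NEAREST))
```

```text
t 15.7 pos [ 0.4015 -0.1969  0.0395] F [-0.8  0.   6.2] open 0.629
d [ 0.0006 -0.0017  0.0015] r [ 0.0052 -0.0003  0.0007] rows 0.0 0.0
q [-0.3   0.45  0.79  2.21 -0.52  0.67  0.69]
bush ctr [ 0.5079 -0.0605  0.1   ]
mouth+y [0.5525 0.1719 0.1   ]
boardtop -y [ 0.5068 -0.0481  0.117 ]
boardtop +y [0.5526 0.1788 0.117 ]
jar [0.5204 0.0171]
d3 [0.5295 0.0673]
d2 [0.5367 0.1066]
d1 [0.5438 0.146 ]
```

View pics/e.png

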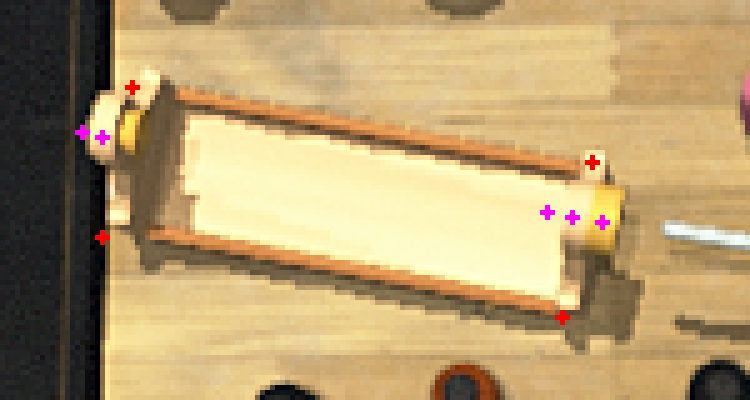

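Run:
```python
from h import *
c=np.load("top1.npy",allow_pickle=True).item()
E=lambda x,y:(160+x/5-.4,150+y/5-.4)
W=lambda p,z:onz(c,[E(*p)],z)[0]
a=np.radians(-10.3); X=np.array([np.cos(a),np.sin(a)]);Y=np.array([-np.sin(a),np.cos(a)])
pr=lambda n,w:print(n,w.round(4),"x'",round(X@w[:2],4),"y'",round(Y@w[:2],4))
for n,p,z in [("front lip R",(550,308),.028),("front lip L",(150,233),.028),("back lip R",(580,168),.028),("back lip L",(178,95),.028),("bush mouth",(625,219),.1),("bush start",(592,214),.1),("board in",(568,210),.11),("ear",(605,158),.05),("front corner",(577,300),.02),("brass in",(143,130),.1),("brass out",(120,130),.1),("rodtip",(664,229),.1)]: pr(n,W(p,z))
s=np.load("scene1.npy",allow_pickle=True).item()
np.set_printoptions(suppress=True)
f=s["frame"][180:300,110:290]; cv2.imwrite("pics/f.png",cv2.resize(f,None,fx=4.4,fy=4.4,interpolation=cv2.INTER_CUBIC))
```

```text
front lip R [ 0.4736 -0.029   0.028 ] x' 0.4711 y' 0.0561
front lip L [0.5143 0.1794 0.028 ] x' 0.4739 y' 0.2685
back lip R [ 0.5468 -0.0447  0.028 ] x' 0.546 y' 0.0538
back lip L [0.5877 0.1665 0.028 ] x' 0.5484 y' 0.2689
bush mouth [ 0.5072 -0.0686  0.1   ] x' 0.5113 y' 0.0232
bush start [ 0.5098 -0.0527  0.1   ] x' 0.511 y' 0.0393
board in [ 0.51   -0.0416  0.11  ] x' 0.5092 y' 0.0503
ear [ 0.5475 -0.0581  0.05  ] x' 0.5491 y' 0.0407
front corner [ 0.4787 -0.0427  0.02  ] x' 0.4786 y' 0.0436
brass in [0.5531 0.1662 0.1   ] x' 0.5144 y' 0.2624
brass out [0.5532 0.1775 0.1   ] x' 0.5125 y' 0.2736
rodtip [ 0.5022 -0.0874  0.1   ] x' 0.5097 y' 0.0038
```

View pics/f.png

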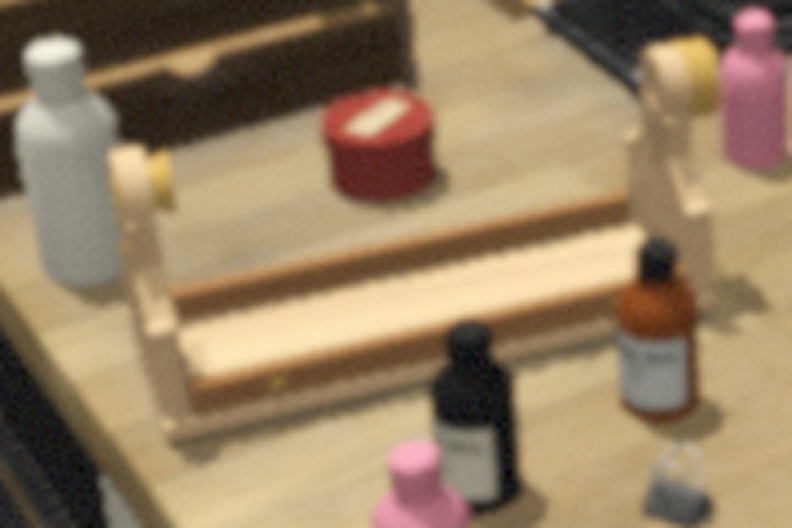

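The crop shows the empty carrier about 10 mm nearer -y than at the start: the bush is at (700,75), the +y mouth at (160,180), and it stands upright. I'll use the new pose and place the jar.

step_arm --steps '[{"dx":0,"dy":0,"dz":-0.03,"rx":0,"ry":0,"rz":0},{"dx":0,"dy":0,"dz":-0.07,"rx":0,"ry":0,"rz":0},{"dx":0,"dy":0,"dz":-0.11,"rx":0,"ry":0,"rz":0},{"dx":0.02,"dy":0.01,"dz":-0.13,"rx":0,"ry":0,"rz":0},{"dx":0.06,"dy":0.02,"dz":-0.13,"rx":0,"ry":0,"rz":0},{"dx":0.1,"dy":0.035,"dz":-0.13,"rx":0,"ry":0,"rz":0},{"dx":0.14,"dy":0.05,"dz":-0.13,"rx":0,"ry":0,"rz":0},{"dx":0.18,"dy":0.065,"dz":-0.13,"rx":0,"ry":0,"rz":0}]'

```text
time_s: 16.5
position: [0.4963, -0.0289, 0.1687]
eef_rot: [[0.178, 0.984, 0.003], [0.984, -0.178, 0.001], [0.002, 0.002, -1.0]]
contact_force: [0.2, -0.7, -2.3]
opening: 0.625
grasp_force: 43.0
```

step_arm --steps '[{"dx":0.03,"dy":0.012,"dz":0.0,"rx":0,"ry":0,"rz":0},{"dx":0.043,"dy":0.016,"dz":0.0,"rx":0,"ry":0,"rz":0},{"dx":0.043,"dy":0.016,"dz":0.0,"rx":0,"ry":0,"rz":0},{"dx":0.043,"dy":0.016,"dz":0.03,"rx":0,"ry":0,"rz":0},{"dx":0.043,"dy":0.016,"dz":0.06,"rx":0,"ry":0,"rz":0},{"dx":0.043,"dy":0.016,"dz":0.09,"rx":0,"ry":0,"rz":0},{"dx":0.043,"dy":0.016,"dz":0.09,"rx":0,"ry":0,"rz":0}]'

```text
time_s: 17.2
position: [0.5151, 0.0065, 0.0756]
eef_rot: [[0.182, 0.983, -0.006], [0.983, -0.182, -0.002], [-0.003, -0.006, -1.0]]
contact_force: [-1.3, -0.2, -2.5]
opening: 0.627
grasp_force: 43.1
```

```bash
cat >> h.py <<'E'
_a=np.radians(YAW); CX=np.array([np.cos(_a),np.sin(_a)]);CY=np.array([-np.sin(_a),np.cos(_a)])
def row(off,x=.511): p=CX*x+CY*(.1623+off); return [p[0],p[1]]
E
python3 - <<'E'
from h import *
go([*row(-.061),.053])
E
```

```text
t 17.2 pos [0.5151 0.0065 0.0756] F [-1.3 -0.2 -2.5] open 0.627
d [0.0029 0.0055 0.0225] r [-0.006   0.0031 -0.0028] rows 0.5 0.0
q [-0.73  0.49  0.8   2.03 -0.48  0.82  0.17]
```

step_arm --steps '[{"dx":0.001,"dy":0.002,"dz":0.012,"rx":0,"ry":0,"rz":0},{"dx":0.001,"dy":0.002,"dz":0.012,"rx":0,"ry":0,"rz":0},{"dx":0.001,"dy":0.002,"dz":0.012,"rx":0,"ry":0,"rz":0}]'

```text
time_s: 17.5
position: [0.5225, 0.0088, 0.0673]
eef_rot: [[0.179, 0.984, 0.004], [0.984, -0.179, -0.0], [0.001, 0.004, -1.0]]
contact_force: [1.2, 0.5, -2.5]
opening: 0.624
grasp_force: 43.1
```

Run:
```python
from h import *
go([*row(-.061),.053])
```

```text
t 17.5 pos [0.5225 0.0088 0.0673] F [ 1.2  0.5 -2.5] open 0.624
d [-0.0008 -0.0015  0.0143] r [ 0.0037 -0.0006 -0.0002] rows 0.3 0.0
q [-0.72  0.51  0.78  2.03 -0.5   0.8   0.18]
```

step_arm --steps '[{"dx":0,"dy":-0.001,"dz":0.006,"rx":0,"ry":0,"rz":0},{"dx":0,"dy":-0.001,"dz":0.011,"rx":0,"ry":0,"rz":0},{"dx":0,"dy":-0.001,"dz":0.0145,"rx":0,"ry":0,"rz":0},{"dx":0,"dy":-0.001,"dz":0.0145,"rx":0,"ry":0,"rz":0}]'

```text
time_s: 17.9
position: [0.5209, 0.0094, 0.0517]
eef_rot: [[0.179, 0.984, 0.002], [0.984, -0.179, -0.0], [0.0, 0.002, -1.0]]
contact_force: [1.4, 2.8, -2.2]
opening: 0.627
grasp_force: 40.6
```

step_arm --steps '[{"dx":0,"dy":0,"dz":0,"rx":0,"ry":0,"rz":0},{"dx":0,"dy":0,"dz":0,"rx":0,"ry":0,"rz":0},{"dx":0,"dy":0,"dz":0,"rx":0,"ry":0,"rz":0},{"dx":0,"dy":0,"dz":0,"rx":0,"ry":0,"rz":0},{"dx":0,"dy":0,"dz":-0.03,"rx":0,"ry":0,"rz":0},{"dx":0,"dy":0,"dz":-0.07,"rx":0,"ry":0,"rz":0},{"dx":0,"dy":0,"dz":-0.1,"rx":0,"ry":0,"rz":0}]' --jaw 0.1

```text
time_s: 18.6
position: [0.521, 0.009, 0.1535]
eef_rot: [[0.179, 0.984, 0.003], [0.984, -0.179, -0.0], [0.0, 0.003, -1.0]]
contact_force: [0.7, 0.6, 0.1]
opening: 0.902
grasp_force: 0.0
```

Run:
```python
from h import *
go([.4285,-.1140,.15])
```

```text
t 18.6 pos [0.521  0.009  0.1535] F [0.7 0.6 0.1] open 0.902
d [-0.1376 -0.069   0.0033] r [ 0.0031 -0.0001 -0.0004] rows 3.1 0.0
q [-0.83  0.39  0.9   1.96 -0.37  0.96  0.07]
```

step_arm --steps '[{"dx":-0.035,"dy":-0.018,"dz":0,"rx":0,"ry":0,"rz":0},{"dx":-0.075,"dy":-0.038,"dz":0,"rx":0,"ry":0,"rz":0},{"dx":-0.112,"dy":-0.058,"dz":0,"rx":0,"ry":0,"rz":0},{"dx":-0.1375,"dy":-0.069,"dz":0,"rx":0,"ry":0,"rz":0},{"dx":-0.1375,"dy":-0.069,"dz":0,"rx":0,"ry":0,"rz":0},{"dx":-0.1375,"dy":-0.069,"dz":0,"rx":0,"ry":0,"rz":0}]' --jaw 0.3

```text
time_s: 19.2
position: [0.4282, -0.1137, 0.1518]
eef_rot: [[0.18, 0.984, 0.003], [0.984, -0.18, 0.001], [0.001, 0.003, -1.0]]
contact_force: [-0.1, -0.1, -0.6]
opening: 0.7
grasp_force: 0.0
```

Run:
```python
from h import *
go([.4285,-.1140,.047])
```

```text
t 19.2 pos [ 0.4282 -0.1137  0.1518] F [-0.1 -0.1 -0.6] open 0.7
d [-0.0004  0.      0.1048] r [ 0.0028 -0.0012 -0.0012] rows 2.1 0.0
q [-0.73  0.22  1.01  2.14 -0.24  0.9   0.24]
```

Next I descend, grip and lift, then move to slot −10 (TCP goes from x',y' to .511,.1523).

step_arm --steps '[{"dx":0,"dy":0,"dz":0.04,"rx":0,"ry":0,"rz":0},{"dx":0,"dy":0,"dz":0.08,"rx":0,"ry":0,"rz":0},{"dx":0,"dy":0,"dz":0.104,"rx":0,"ry":0,"rz":0},{"dx":0,"dy":0,"dz":0.104,"rx":0,"ry":0,"rz":0},{"dx":0,"dy":0,"dz":0.104,"rx":0,"ry":0,"rz":0}]'

```text
time_s: 19.7
position: [0.4291, -0.1133, 0.0478]
eef_rot: [[0.177, 0.984, 0.002], [0.984, -0.177, -0.001], [-0.001, 0.002, -1.0]]
contact_force: [-0.5, -0.4, -0.8]
opening: 0.699
grasp_force: 0.0
```

step_arm --steps '[{"dx":0,"dy":0,"dz":0,"rx":0,"ry":0,"rz":0},{"dx":0,"dy":0,"dz":0,"rx":0,"ry":0,"rz":0},{"dx":0,"dy":0,"dz":0,"rx":0,"ry":0,"rz":0},{"dx":0,"dy":0,"dz":0,"rx":0,"ry":0,"rz":0},{"dx":0,"dy":0,"dz":0,"rx":0,"ry":0,"rz":0}]' --jaw 1 --force 35

```text
time_s: 20.2
position: [0.4297, -0.1136, 0.0491]
eef_rot: [[0.178, 0.984, 0.005], [0.984, -0.178, 0.0], [0.001, 0.005, -1.0]]
contact_force: [0.4, 0.8, 5.5]
opening: 0.381
grasp_force: 34.3
```

Run:
```python
from h import *
go([*row(-.010),.06])
```

```text
t 20.2 pos [ 0.4297 -0.1136  0.0491] F [0.4 0.8 5.5] open 0.381
d [ 0.1872  0.0681 -0.0103] r [ 0.005  -0.0013  0.0006] rows 4.0 0.0
q [-0.52  0.43  0.82  2.21 -0.5   0.68  0.47]
```

step_arm --steps '[{"dx":0,"dy":0,"dz":-0.04,"rx":0,"ry":0,"rz":0},{"dx":0,"dy":0,"dz":-0.085,"rx":0,"ry":0,"rz":0},{"dx":0,"dy":0,"dz":-0.13,"rx":0,"ry":0,"rz":0},{"dx":0.04,"dy":0.015,"dz":-0.13,"rx":0,"ry":0,"rz":0},{"dx":0.08,"dy":0.03,"dz":-0.13,"rx":0,"ry":0,"rz":0},{"dx":0.12,"dy":0.045,"dz":-0.13,"rx":0,"ry":0,"rz":0},{"dx":0.16,"dy":0.06,"dz":-0.13,"rx":0,"ry":0,"rz":0},{"dx":0.187,"dy":0.067,"dz":-0.13,"rx":0,"ry":0,"rz":0}]'

```text
time_s: 21.0
position: [0.5292, 0.0623, 0.1787]
eef_rot: [[0.175, 0.985, 0.005], [0.985, -0.175, 0.001], [0.002, 0.004, -1.0]]
contact_force: [-0.2, -0.3, 0.1]
opening: 0.373
grasp_force: 35.6
```

step_arm --steps '[{"dx":0,"dy":0,"dz":0,"rx":0,"ry":0,"rz":0},{"dx":0,"dy":0,"dz":0,"rx":0,"ry":0,"rz":0},{"dx":0,"dy":0,"dz":0.03,"rx":0,"ry":0,"rz":0},{"dx":0,"dy":0,"dz":0.06,"rx":0,"ry":0,"rz":0},{"dx":0,"dy":0,"dz":0.09,"rx":0,"ry":0,"rz":0},{"dx":0,"dy":0,"dz":0.1,"rx":0,"ry":0,"rz":0},{"dx":0,"dy":0,"dz":0.1,"rx":0,"ry":0,"rz":0}]'

```text
time_s: 21.7
position: [0.5264, 0.0571, 0.0773]
eef_rot: [[0.181, 0.984, -0.0], [0.984, -0.181, -0.001], [-0.001, -0.0, -1.0]]
contact_force: [0.5, -0.8, 0.0]
opening: 0.382
grasp_force: 35.6
```

Run:
```python
from h import *
go([*row(-.010),.0615])
```

```text
t 21.7 pos [0.5264 0.0571 0.0773] F [ 0.5 -0.8  0. ] open 0.382
d [0.002  0.0033 0.0158] r [-0.      0.001  -0.0018] rows 0.3 0.0
q [-0.82  0.52  0.81  2.   -0.5   0.83  0.09]
```

step_arm --steps '[{"dx":0.001,"dy":0.002,"dz":0.006,"rx":0,"ry":0,"rz":0},{"dx":0.001,"dy":0.002,"dz":0.012,"rx":0,"ry":0,"rz":0},{"dx":0.001,"dy":0.002,"dz":0.0165,"rx":0,"ry":0,"rz":0},{"dx":0.001,"dy":0.002,"dz":0.0165,"rx":0,"ry":0,"rz":0}]'

```text
time_s: 22.1
position: [0.5301, 0.0591, 0.0614]
eef_rot: [[0.179, 0.984, 0.003], [0.984, -0.179, -0.0], [0.0, 0.003, -1.0]]
contact_force: [0.8, 0.2, -0.6]
opening: 0.373
grasp_force: 35.6
```

Run:
```python
from h import *
go([*row(-.010),.0605])
```

```text
t 22.1 pos [0.5301 0.0591 0.0614] F [ 0.8  0.2 -0.6] open 0.373
d [-0.0006  0.      0.0009] r [ 0.0026 -0.0003  0.0003] rows 0.0 0.0
q [-0.8   0.54  0.78  2.   -0.53  0.8   0.11]
```

step_arm --steps '[{"dx":0,"dy":0,"dz":0,"rx":0,"ry":0,"rz":0},{"dx":0,"dy":0,"dz":0,"rx":0,"ry":0,"rz":0},{"dx":0,"dy":0,"dz":0,"rx":0,"ry":0,"rz":0},{"dx":0,"dy":0,"dz":-0.03,"rx":0,"ry":0,"rz":0},{"dx":0,"dy":0,"dz":-0.07,"rx":0,"ry":0,"rz":0},{"dx":0,"dy":0,"dz":-0.1,"rx":0,"ry":0,"rz":0},{"dx":0,"dy":0,"dz":-0.1,"rx":0,"ry":0,"rz":0}]' --jaw 0.3

```text
time_s: 22.8
position: [0.5326, 0.059, 0.1653]
eef_rot: [[0.179, 0.984, 0.01], [0.984, -0.179, 0.002], [0.004, 0.009, -1.0]]
contact_force: [0.4, -0.4, 0.5]
opening: 0.701
grasp_force: 0.0
```

Run:
```python
from h import *
go([.4275,.0128,.15])
```

```text
t 22.8 pos [0.5326 0.059  0.1653] F [ 0.4 -0.4  0.5] open 0.701
d [-0.0643 -0.0953  0.0142] r [ 0.0094 -0.0038  0.0001] rows 2.3 0.1
q [-0.92  0.4   0.92  1.93 -0.38  0.99 -0.01]
```

step_arm --steps '[{"dx":-0.02,"dy":-0.03,"dz":0,"rx":0,"ry":0,"rz":0},{"dx":-0.045,"dy":-0.065,"dz":0,"rx":0,"ry":0,"rz":0},{"dx":-0.064,"dy":-0.093,"dz":0,"rx":0,"ry":0,"rz":0},{"dx":-0.064,"dy":-0.093,"dz":0,"rx":0,"ry":0,"rz":0},{"dx":-0.064,"dy":-0.093,"dz":0.03,"rx":0,"ry":0,"rz":0},{"dx":-0.064,"dy":-0.093,"dz":0.03,"rx":0,"ry":0,"rz":0}]'

```text
time_s: 23.4
position: [0.4244, 0.0128, 0.1289]
eef_rot: [[0.179, 0.984, -0.003], [0.984, -0.179, -0.002], [-0.003, -0.003, -1.0]]
contact_force: [-1.7, -0.8, 0.4]
opening: 0.702
grasp_force: 0.0
```

Run:
```python
from h import *
go([.4275,.0128,.048])
```

```text
t 23.4 pos [0.4244 0.0128 0.1289] F [-1.7 -0.8  0.4] open 0.702
d [0.0008 0.0033 0.0809] r [-0.003   0.003   0.0001] rows 1.6 0.0
q [-1.03  0.24  1.02  2.19 -0.27  0.84 -0.02]
```

step_arm --steps '[{"dx":0,"dy":0.002,"dz":0.03,"rx":0,"ry":0,"rz":0},{"dx":0,"dy":0.002,"dz":0.06,"rx":0,"ry":0,"rz":0},{"dx":0,"dy":0.002,"dz":0.082,"rx":0,"ry":0,"rz":0},{"dx":0,"dy":0.002,"dz":0.082,"rx":0,"ry":0,"rz":0},{"dx":0,"dy":0.002,"dz":0.082,"rx":0,"ry":0,"rz":0}]'

```text
time_s: 23.9
position: [0.4295, 0.012, 0.0496]
eef_rot: [[0.179, 0.984, 0.002], [0.984, -0.179, -0.001], [-0.001, 0.002, -1.0]]
contact_force: [0.1, 0.5, 0.1]
opening: 0.697
grasp_force: 0.0
```

step_arm --steps '[{"dx":0,"dy":0,"dz":0,"rx":0,"ry":0,"rz":0},{"dx":0,"dy":0,"dz":0,"rx":0,"ry":0,"rz":0},{"dx":0,"dy":0,"dz":0,"rx":0,"ry":0,"rz":0},{"dx":0,"dy":0,"dz":0,"rx":0,"ry":0,"rz":0},{"dx":0,"dy":0,"dz":0,"rx":0,"ry":0,"rz":0}]' --jaw 1

```text
time_s: 24.4
position: [0.4299, 0.0127, 0.0504]
eef_rot: [[0.178, 0.984, 0.004], [0.984, -0.178, 0.001], [0.002, 0.004, -1.0]]
contact_force: [-2.0, -0.3, 6.1]
opening: 0.379
grasp_force: 34.1
```

Run:
```python
from h import *
go([*row(.030),.06])
```

```text
t 24.4 pos [0.4299 0.0127 0.0504] F [-2.  -0.3  6.1] open 0.379
d [ 0.1029  0.0904 -0.009 ] r [ 0.0038 -0.002   0.0005] rows 2.7 0.0
q [-0.84  0.41  0.84  2.24 -0.5   0.68  0.18]
```

step_arm --steps '[{"dx":0,"dy":0,"dz":-0.04,"rx":0,"ry":0,"rz":0},{"dx":0,"dy":0,"dz":-0.085,"rx":0,"ry":0,"rz":0},{"dx":0,"dy":0,"dz":-0.13,"rx":0,"ry":0,"rz":0},{"dx":0.03,"dy":0.028,"dz":-0.13,"rx":0,"ry":0,"rz":0},{"dx":0.065,"dy":0.058,"dz":-0.13,"rx":0,"ry":0,"rz":0},{"dx":0.1025,"dy":0.0895,"dz":-0.13,"rx":0,"ry":0,"rz":0},{"dx":0.1025,"dy":0.0895,"dz":-0.13,"rx":0,"ry":0,"rz":0},{"dx":0.1025,"dy":0.0895,"dz":-0.13,"rx":0,"ry":0,"rz":0}]'

```text
time_s: 25.2
position: [0.5352, 0.0977, 0.1794]
eef_rot: [[0.177, 0.984, 0.002], [0.984, -0.177, -0.002], [-0.001, 0.002, -1.0]]
contact_force: [-0.4, -1.5, -0.3]
opening: 0.376
grasp_force: 35.5
```

step_arm --steps '[{"dx":0,"dy":0,"dz":0.03,"rx":0,"ry":0,"rz":0},{"dx":0,"dy":0,"dz":0.06,"rx":0,"ry":0,"rz":0},{"dx":0,"dy":0,"dz":0.09,"rx":0,"ry":0,"rz":0},{"dx":0,"dy":0,"dz":0.105,"rx":0,"ry":0,"rz":0},{"dx":0,"dy":0,"dz":0.105,"rx":0,"ry":0,"rz":0},{"dx":0,"dy":0,"dz":0.105,"rx":0,"ry":0,"rz":0},{"dx":0,"dy":0,"dz":0.105,"rx":0,"ry":0,"rz":0}]'

```text
time_s: 25.9
position: [0.5363, 0.0971, 0.0759]
eef_rot: [[0.179, 0.984, 0.005], [0.984, -0.179, 0.001], [0.001, 0.005, -1.0]]
contact_force: [-0.0, 1.4, -0.0]
opening: 0.377
grasp_force: 35.6
```

Run:
```python
from h import *
go([*row(.030),.0625])
```

```text
t 25.9 pos [0.5363 0.0971 0.0759] F [-0.   1.4 -0. ] open 0.377
d [0.0009 0.0007 0.0134] r [ 0.0046 -0.0014 -0.0001] rows 0.3 0.0
q [-0.91  0.56  0.85  1.97 -0.56  0.85  0.06]
```

step_arm --steps '[{"dx":0.0005,"dy":0.0005,"dz":0.006,"rx":0,"ry":0,"rz":0},{"dx":0.0005,"dy":0.0005,"dz":0.011,"rx":0,"ry":0,"rz":0},{"dx":0.0005,"dy":0.0005,"dz":0.0135,"rx":0,"ry":0,"rz":0},{"dx":0.0005,"dy":0.0005,"dz":0.0135,"rx":0,"ry":0,"rz":0}]'

```text
time_s: 26.3
position: [0.5362, 0.098, 0.0624]
eef_rot: [[0.179, 0.984, 0.002], [0.984, -0.179, 0.002], [0.002, 0.001, -1.0]]
contact_force: [-3.7, 2.1, 14.4]
opening: 0.38
grasp_force: 37.0
```

step_arm --steps '[{"dx":0,"dy":0,"dz":0,"rx":0,"ry":0,"rz":0},{"dx":0,"dy":0,"dz":0,"rx":0,"ry":0,"rz":0},{"dx":0,"dy":0,"dz":0,"rx":0,"ry":0,"rz":0},{"dx":0,"dy":0,"dz":-0.03,"rx":0,"ry":0,"rz":0},{"dx":0,"dy":0,"dz":-0.07,"rx":0,"ry":0,"rz":0},{"dx":0,"dy":0,"dz":-0.1,"rx":0,"ry":0,"rz":0},{"dx":0,"dy":0,"dz":-0.1,"rx":0,"ry":0,"rz":0},{"dx":0,"dy":0,"dz":-0.1,"rx":0,"ry":0,"rz":0}]' --jaw 0.3

```text
time_s: 27.1
position: [0.5356, 0.0979, 0.1609]
eef_rot: [[0.178, 0.984, 0.002], [0.984, -0.178, 0.0], [0.001, 0.002, -1.0]]
contact_force: [-0.4, 0.4, -0.8]
opening: 0.698
grasp_force: 0.0
```

Run:
```python
from h import *
go([.418,.105,.15])
```

```text
t 27.1 pos [0.5356 0.0979 0.1609] F [-0.4  0.4 -0.8] open 0.698
d [-0.014  -0.117   0.0106] r [ 0.0024 -0.0009  0.0006] rows 2.4 0.0
q [-1.    0.45  0.96  1.9  -0.43  1.01 -0.03]
```

step_arm --steps '[{"dx":-0.005,"dy":-0.04,"dz":0,"rx":0,"ry":0,"rz":0},{"dx":-0.01,"dy":-0.08,"dz":0,"rx":0,"ry":0,"rz":0},{"dx":-0.014,"dy":-0.117,"dz":0,"rx":0,"ry":0,"rz":0},{"dx":-0.014,"dy":-0.117,"dz":0,"rx":0,"ry":0,"rz":0},{"dx":-0.014,"dy":-0.117,"dz":0.03,"rx":0,"ry":0,"rz":0},{"dx":-0.014,"dy":-0.117,"dz":0.03,"rx":0,"ry":0,"rz":0},{"dx":-0.014,"dy":-0.117,"dz":0.03,"rx":0,"ry":0,"rz":0}]'

```text
time_s: 27.8
position: [0.4178, 0.1037, 0.1301]
eef_rot: [[0.18, 0.984, 0.001], [0.984, -0.18, -0.003], [-0.003, 0.001, -1.0]]
contact_force: [0.4, 0.4, 0.9]
opening: 0.699
grasp_force: 0.0
```

Run:
```python
from h import *
go([.418,.105,.048])
```

```text
t 27.8 pos [0.4178 0.1037 0.1301] F [0.4 0.4 0.9] open 0.699
d [ 0.0015 -0.0002  0.0821] r [ 0.0011  0.0028 -0.0012] rows 1.6 0.0
q [-1.28  0.27  1.07  2.18 -0.31  0.85 -0.19]
```

step_arm --steps '[{"dx":0.001,"dy":0,"dz":0.03,"rx":0,"ry":0,"rz":0},{"dx":0.001,"dy":0,"dz":0.06,"rx":0,"ry":0,"rz":0},{"dx":0.001,"dy":0,"dz":0.082,"rx":0,"ry":0,"rz":0},{"dx":0.001,"dy":0,"dz":0.082,"rx":0,"ry":0,"rz":0},{"dx":0.001,"dy":0,"dz":0.082,"rx":0,"ry":0,"rz":0}]'

```text
time_s: 28.3
position: [0.4194, 0.1052, 0.0493]
eef_rot: [[0.18, 0.984, 0.003], [0.984, -0.18, -0.001], [-0.0, 0.003, -1.0]]
contact_force: [-0.1, -0.2, 0.4]
opening: 0.701
grasp_force: 0.0
```

step_arm --steps '[{"dx":0,"dy":0,"dz":0,"rx":0,"ry":0,"rz":0},{"dx":0,"dy":0,"dz":0,"rx":0,"ry":0,"rz":0},{"dx":0,"dy":0,"dz":0,"rx":0,"ry":0,"rz":0},{"dx":0,"dy":0,"dz":0,"rx":0,"ry":0,"rz":0},{"dx":0,"dy":0,"dz":0,"rx":0,"ry":0,"rz":0}]' --jaw 1

```text
time_s: 28.8
position: [0.4196, 0.1062, 0.05]
eef_rot: [[0.178, 0.984, 0.004], [0.984, -0.178, 0.002], [0.002, 0.004, -1.0]]
contact_force: [-1.3, -0.7, 7.7]
opening: 0.377
grasp_force: 34.1
```

Run:
```python
from h import *
go([*row(.070),.06])
```

```text
t 28.8 pos [0.4196 0.1062 0.05  ] F [-1.3 -0.7  7.7] open 0.377
d [ 0.0528  0.1172 -0.0094] r [ 0.0039 -0.0023  0.0005] rows 2.6 0.0
q [-1.08  0.43  0.88  2.24 -0.53  0.69 -0.  ]
```

step_arm --steps '[{"dx":0,"dy":0,"dz":-0.04,"rx":0,"ry":0,"rz":0},{"dx":0,"dy":0,"dz":-0.085,"rx":0,"ry":0,"rz":0},{"dx":0,"dy":0,"dz":-0.13,"rx":0,"ry":0,"rz":0},{"dx":0.016,"dy":0.04,"dz":-0.13,"rx":0,"ry":0,"rz":0},{"dx":0.033,"dy":0.08,"dz":-0.13,"rx":0,"ry":0,"rz":0},{"dx":0.053,"dy":0.1165,"dz":-0.13,"rx":0,"ry":0,"rz":0},{"dx":0.053,"dy":0.1165,"dz":-0.13,"rx":0,"ry":0,"rz":0},{"dx":0.053,"dy":0.1165,"dz":-0.13,"rx":0,"ry":0,"rz":0}]'

```text
time_s: 29.6
position: [0.5424, 0.1369, 0.1791]
eef_rot: [[0.178, 0.984, 0.002], [0.984, -0.178, -0.001], [-0.001, 0.002, -1.0]]
contact_force: [-0.7, -0.5, -0.8]
opening: 0.371
grasp_force: 35.6
```

step_arm --steps '[{"dx":0,"dy":0,"dz":0.03,"rx":0,"ry":0,"rz":0},{"dx":0,"dy":0,"dz":0.06,"rx":0,"ry":0,"rz":0},{"dx":0,"dy":0,"dz":0.09,"rx":0,"ry":0,"rz":0},{"dx":0,"dy":0,"dz":0.105,"rx":0,"ry":0,"rz":0},{"dx":0,"dy":0,"dz":0.105,"rx":0,"ry":0,"rz":0},{"dx":0,"dy":0,"dz":0.105,"rx":0,"ry":0,"rz":0},{"dx":0,"dy":0,"dz":0.105,"rx":0,"ry":0,"rz":0}]'

```text
time_s: 30.3
position: [0.5435, 0.1371, 0.0754]
eef_rot: [[0.179, 0.984, 0.005], [0.984, -0.179, 0.001], [0.002, 0.004, -1.0]]
contact_force: [-0.4, -0.7, -0.3]
opening: 0.374
grasp_force: 35.6
```

Run:
```python
from h import *
go([*row(.070),.0625])
```

```text
t 30.3 pos [0.5435 0.1371 0.0754] F [-0.4 -0.7 -0.3] open 0.374
d [0.0002 0.0007 0.0129] r [ 0.0045 -0.0015  0.    ] rows 0.3 0.0
q [-0.98  0.6   0.87  1.93 -0.6   0.88  0.02]
```

Lower, release, lift, and swing back clear for a look.

step_arm --steps '[{"dx":0,"dy":0.0005,"dz":0.006,"rx":0,"ry":0,"rz":0},{"dx":0,"dy":0.0005,"dz":0.011,"rx":0,"ry":0,"rz":0},{"dx":0,"dy":0.0005,"dz":0.013,"rx":0,"ry":0,"rz":0},{"dx":0,"dy":0.0005,"dz":0.013,"rx":0,"ry":0,"rz":0}]'

```text
time_s: 30.7
position: [0.5433, 0.1371, 0.062]
eef_rot: [[0.179, 0.984, 0.002], [0.984, -0.179, 0.001], [0.002, 0.002, -1.0]]
contact_force: [-3.0, 1.1, 9.8]
opening: 0.374
grasp_force: 36.5
```

step_arm --steps '[{"dx":0,"dy":0,"dz":0,"rx":0,"ry":0,"rz":0},{"dx":0,"dy":0,"dz":0,"rx":0,"ry":0,"rz":0},{"dx":0,"dy":0,"dz":0,"rx":0,"ry":0,"rz":0},{"dx":0,"dy":0,"dz":-0.03,"rx":0,"ry":0,"rz":0},{"dx":0,"dy":0,"dz":-0.07,"rx":0,"ry":0,"rz":0},{"dx":0,"dy":0,"dz":-0.11,"rx":0,"ry":0,"rz":0},{"dx":0,"dy":0,"dz":-0.14,"rx":0,"ry":0,"rz":0},{"dx":-0.04,"dy":-0.02,"dz":-0.14,"rx":0,"ry":0,"rz":0}]' --jaw 0.3

```text
time_s: 31.5
position: [0.5215, 0.106, 0.205]
eef_rot: [[0.17, 0.985, 0.014], [0.985, -0.17, 0.002], [0.004, 0.013, -1.0]]
contact_force: [0.6, -0.4, 0.5]
opening: 0.706
grasp_force: 0.0
```

step_arm --steps '[{"dx":-0.05,"dy":0,"dz":0,"rx":0,"ry":0,"rz":0},{"dx":-0.1,"dy":-0.01,"dz":0,"rx":0,"ry":0,"rz":0},{"dx":-0.15,"dy":-0.02,"dz":0,"rx":0,"ry":0,"rz":0},{"dx":-0.2,"dy":-0.02,"dz":0,"rx":0,"ry":0,"rz":0},{"dx":-0.25,"dy":-0.02,"dz":0,"rx":0,"ry":0,"rz":0},{"dx":-0.3,"dy":-0.02,"dz":0,"rx":0,"ry":0,"rz":0},{"dx":-0.35,"dy":-0.02,"dz":0,"rx":0,"ry":0,"rz":0},{"dx":-0.4,"dy":-0.02,"dz":0,"rx":0,"ry":0,"rz":0}]'

```text
time_s: 32.3
position: [0.4245, -0.2884, 0.2005]
eef_rot: [[0.178, 0.984, 0.002], [0.984, -0.178, 0.0], [0.001, 0.002, -1.0]]
contact_force: [0.8, -0.7, 0.8]
opening: 0.7
grasp_force: 0.0
```

Run:
```python
from h import *
go([.45,-.40,.15])
c=cam("top"); f=c["frame"][130:290,160:460]; cv2.imwrite("pics/g.png",cv2.resize(f,None,fx=2.6,fy=2.6,interpolation=cv2.INTER_CUBIC)); np.save("top2.npy",c,allow_pickle=True)
s=cam("scene");np.save("scene2.npy",s,allow_pickle=True)
```

```text
t 32.3 pos [ 0.4245 -0.2884  0.2005] F [ 0.8 -0.7  0.8] open 0.7
d [-0.1053  0.0448  0.0506] r [ 0.0024 -0.0008  0.0008] rows 2.5 0.0
q [-0.37  0.36  1.09  1.93 -0.37  1.06  0.7 ]
```

View pics/g.png

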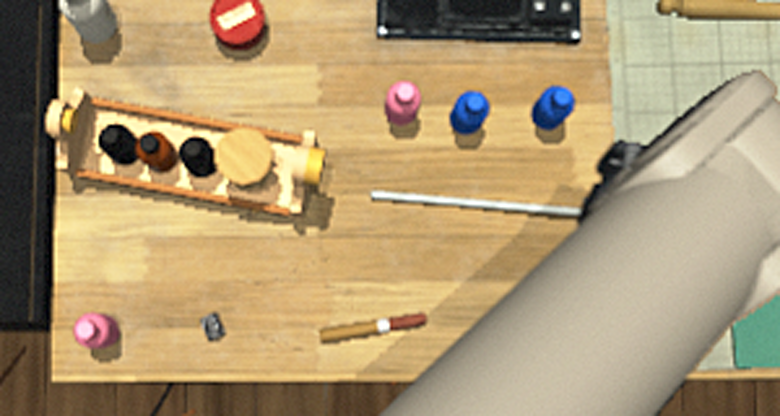

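All four stand in one row in the carrier, and its bush is unmoved at (316,165). The rod lies from its tip at (372,195) towards (585,212). I'll measure it.

```bash
cat >> h.py <<'E'
def rodfit(c,u0,u1,P,Q,z0,z1,hw=4):
    f=c["frame"].astype(float); d=f[...,0]-f[...,2]; pts=[];zz=[]
    for u in range(u0,u1):
        t=(u-P[0])/(Q[0]-P[0]); v0=P[1]+t*(Q[1]-P[1]); vs=np.arange(int(round(v0))-hw,int(round(v0))+hw+1); w=d[vs,u]; w=np.clip(w-np.percentile(w,60),0,None); pts.append((u,(w*vs).sum()/w.sum())); zz.append(z0+t*(z1-z0))
    w=np.array([onz(c,[p],z)[0] for p,z in zip(pts,zz)])
    vx,vy,x0,y0=cv2.fitLine(w[:,:2].astype(np.float32),cv2.DIST_HUBER,0,.001,.001).ravel()
    return vx/vy, x0-vx/vy*y0
E
python3 - <<'E'
from h import *
c=np.load("top2.npy",allow_pickle=True).item()
C=lambda x,y:(160+x/2.6-.3,130+y/2.6-.3)
P,Q=C(376,195.5),C(580,212)
m,b=rodfit(c,306,380,P,Q,.006,.012)
tip=onz(c,[C(371,195)],.005)[0]; print("slope",m,"yaw",-np.degrees(np.arctan(m)),"x0",b,"tip",tip)
y=tip[1]-.304*np.cos(np.arctan(m)); print("handle",b+m*y,y)
E
```

```text
slope 0.098940864 yaw -5.650503 x0 0.5050984 tip [ 0.49324097 -0.11437491  0.005     ]
handle 0.4638501791137064 -0.4168977471313765
```

Run:
```python
from h import *
go([.4645,-.418,.10],tgt_R(-5.8))
```

```text
t 32.4 pos [ 0.4202 -0.2965  0.2017] F [-0.4  0.7  0.4] open 0.702
d [-0.11    0.0668  0.1025] r [ 0.0028  0.0061 -0.0944] rows 3.3 0.6
q [-0.36  0.36  1.09  1.93 -0.36  1.06  0.69]
```

step_arm --steps '[{"dx":-0.03,"dy":0.02,"dz":0.02,"rx":0,"ry":0,"rz":-0.04},{"dx":-0.07,"dy":0.045,"dz":0.04,"rx":0,"ry":0,"rz":-0.0785},{"dx":-0.112,"dy":0.063,"dz":0.07,"rx":0,"ry":0,"rz":-0.0785},{"dx":-0.112,"dy":0.063,"dz":0.1,"rx":0,"ry":0,"rz":-0.0785},{"dx":-0.112,"dy":0.063,"dz":0.1,"rx":0,"ry":0,"rz":-0.0785},{"dx":-0.112,"dy":0.063,"dz":0.1,"rx":0,"ry":0,"rz":-0.0785},{"dx":-0.112,"dy":0.063,"dz":0.1,"rx":0,"ry":0,"rz":-0.0785}]'

```text
time_s: 33.1
position: [0.4682, -0.408, 0.1024]
eef_rot: [[0.1, 0.995, 0.004], [0.995, -0.1, -0.001], [-0.001, 0.004, -1.0]]
contact_force: [-0.3, 0.1, 0.7]
opening: 0.702
grasp_force: 0.0
```

Run:
```python
from h import *
go([.4645,-.418,.019],tgt_R(-5.8))
s=cam("scene"); c=cam("top"); print((c["frame"][:, :]).shape)
C=lambda x,y:(160+x/2.6-.3,130+y/2.6-.3)
P,Q=C(376,195.5),C(580,212); print(rodfit(c,306,370,P,Q,.006,.012))
```

```text
t 33.1 pos [ 0.4682 -0.408   0.1024] F [-0.3  0.1  0.7] open 0.702
d [-0.0102 -0.003   0.0834] r [0.0041 0.0008 0.0013] rows 1.7 0.0
q [ 0.05  0.65  0.85  1.77 -0.58  0.99  1.03]
(420, 560, 3)
(np.float32(0.09776697), np.float32(0.5049493))
```

Rod still there; descend and grip.

step_arm --steps '[{"dx":-0.01,"dy":-0.003,"dz":0.03,"rx":0,"ry":0,"rz":0},{"dx":-0.01,"dy":-0.003,"dz":0.06,"rx":0,"ry":0,"rz":0},{"dx":-0.01,"dy":-0.003,"dz":0.083,"rx":0,"ry":0,"rz":0},{"dx":-0.01,"dy":-0.003,"dz":0.083,"rx":0,"ry":0,"rz":0},{"dx":-0.01,"dy":-0.003,"dz":0.083,"rx":0,"ry":0,"rz":0}]'

```text
time_s: 33.7
position: [0.4642, -0.4181, 0.0191]
eef_rot: [[0.1, 0.995, 0.003], [0.995, -0.1, -0.001], [-0.001, 0.003, -1.0]]
contact_force: [0.6, -1.0, 1.0]
opening: 0.702
grasp_force: 0.0
```

step_arm --steps '[{"dx":0,"dy":0,"dz":0,"rx":0,"ry":0,"rz":0},{"dx":0,"dy":0,"dz":0,"rx":0,"ry":0,"rz":0},{"dx":0,"dy":0,"dz":0,"rx":0,"ry":0,"rz":0},{"dx":0,"dy":0,"dz":0,"rx":0,"ry":0,"rz":0},{"dx":0,"dy":0,"dz":0,"rx":0,"ry":0,"rz":0},{"dx":0,"dy":0,"dz":0,"rx":0,"ry":0,"rz":0}]' --jaw 1 --force 70

```text
time_s: 34.3
position: [0.4642, -0.4186, 0.0192]
eef_rot: [[0.101, 0.995, 0.004], [0.995, -0.101, -0.001], [-0.001, 0.004, -1.0]]
contact_force: [0.2, 0.4, 6.2]
opening: 0.218
grasp_force: 70.3
```

Run:
```python
from h import *
p=CX*.511+CY*(.0232-.31); print(p)
go([p[0],p[1],.105])
```

```text
[ 0.45148478 -0.37354616]
t 34.3 pos [ 0.4642 -0.4186  0.0192] F [0.2 0.4 6.2] open 0.218
d [ 0.0435 -0.0168 -0.0859] r [0.004  0.0004 0.0787] rows 2.0 0.5
q [ 0.13  0.75  0.76  1.8  -0.67  0.86  1.11]
```

step_arm --steps '[{"dx":0,"dy":0,"dz":-0.025,"rx":0,"ry":0,"rz":0},{"dx":0,"dy":0,"dz":-0.055,"rx":0,"ry":0,"rz":0},{"dx":0,"dy":0,"dz":-0.086,"rx":0,"ry":0,"rz":0},{"dx":0.01,"dy":-0.006,"dz":-0.086,"rx":0,"ry":0,"rz":0.03},{"dx":0.02,"dy":-0.012,"dz":-0.086,"rx":0,"ry":0,"rz":0.06},{"dx":0.0285,"dy":-0.017,"dz":-0.086,"rx":0,"ry":0,"rz":0.0785},{"dx":0.0285,"dy":-0.017,"dz":-0.086,"rx":0,"ry":0,"rz":0.0785},{"dx":0.0285,"dy":-0.017,"dz":-0.086,"rx":0,"ry":0,"rz":0.0785}]'

```text
time_s: 35.1
position: [0.4493, -0.3879, 0.1036]
eef_rot: [[0.178, 0.984, 0.002], [0.984, -0.178, -0.001], [-0.0, 0.002, -1.0]]
contact_force: [0.1, 0.3, -1.1]
opening: 0.217
grasp_force: 69.4
```

Run:
```python
from h import *
p=CX*.511+CY*(.0232-.325); print(p)
go([p[0],p[1],.105])
c=cam("top");s=cam("scene");np.save("top3.npy",c,allow_pickle=True);np.save("scene3.npy",s,allow_pickle=True)
a=cv2.resize(c["frame"][165:225,240:400],None,fx=5,fy=5,interpolation=cv2.INTER_CUBIC)
b=cv2.resize(s["frame"][165:225,230:390],None,fx=5,fy=5,interpolation=cv2.INTER_CUBIC)
cv2.imwrite("pics/h.png",np.vstack([a,b]))
```

```text
[ 0.44880275 -0.38830444]
t 35.1 pos [ 0.4493 -0.3879  0.1036] F [ 0.1  0.3 -1.1] open 0.217
d [-0.0005 -0.0004 -0.0014] r [0.0021 0.0002 0.001 ] rows 0.0 0.0
q [-0.    0.62  0.89  1.83 -0.58  0.97  0.96]
```

View pics/h.png

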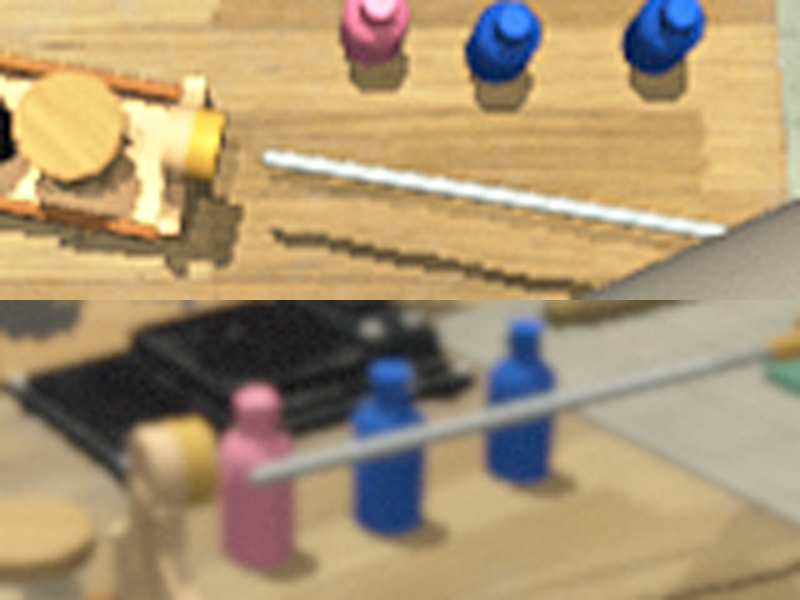

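The rod tip is at (264,157) in the top view and (255,473) in the scene view. It hangs low relative to the bush centre at (212,457). I'll triangulate the rod's line.

```bash
cat >> h.py <<'E'
def tri(c,p,s,q):
    o1,d1=ray(c,[p]);o2,d2=ray(s,[q]);d1=d1[0];d2=d2[0]
    t=np.linalg.lstsq(np.c_[d1,-d2],o2-o1,rcond=None)[0]; a=o1+d1*t[0];b=o2+d2*t[1]; return (a+b)/2,np.linalg.norm(a-b)
def rodline3(c,s,pt,qt,ps,qs):
    """rod axis as intersection of the two viewing planes"""
    pl=[]
    for C,p,q in((c,pt,qt),(s,ps,qs)):
        f=C["frame"].astype(float); d=f[...,0]-f[...,2]; pts=[]
        for u in range(int(p[0])+3,int(q[0])-2):
            v0=p[1]+(u-p[0])*(q[1]-p[1])/(q[0]-p[0]); vs=np.arange(int(round(v0))-4,int(round(v0))+5); g=f[vs,u].mean(1)
            w=d[vs,u] if C is c else -np.abs(f[vs,u,0]-f[vs,u,2])
            w=np.clip(w-np.percentile(w,60),0,None)
            if w.sum()>0: pts.append((u,(w*vs).sum()/w.sum()))
        o,r=ray(C,pts); r=r/np.linalg.norm(r,axis=1)[:,None]
        for _ in range(4):
            n=np.linalg.svd(r,full_matrices=False)[2][2]; e=np.abs(r@n); r=r[e<=np.percentile(e,85)]
        pl.append((n,n@o))
    d=np.cross(pl[0][0],pl[1][0]); d/=d[1]
    A=np.array([pl[0][0],pl[1][0],[0,1,0]]); f=lambda y:np.linalg.solve(A,[pl[0][1],pl[1][1],y])
    return d,f
E
python3 - <<'E'
from h import *
c=np.load("top3.npy",allow_pickle=True).item();s=np.load("scene3.npy",allow_pickle=True).item()
T=lambda x,y:(240+x/5-.4,165+y/5-.4); S=lambda x,y:(230+x/5-.4,165+(y-300)/5-.4)
print("tip",tri(c,T(264,157),s,S(252,473)))
print("right",tri(c,T(720,231),s,S(763,353)), "(points not same)")
d,f=rodline3(c,s,T(270,158),T(715,230),S(300,462),S(760,353)); print("dir",d,"at tip",f(-.088),"at handle",f(-.388))
print("bush mouth",tri(c,T(221,145),s,S(205,457)))
c1=np.load("top1.npy",allow_pickle=True).item()
E
```

```text
tip (array([ 0.50292222, -0.08656967,  0.09101597]), np.float64(0.002209212536936066))
right (array([ 0.45642276, -0.31014649,  0.10275749]), np.float64(0.018572336754829093)) (points not same)
dir [ 0.18118775  1.         -0.03168553] at tip [ 0.50252817 -0.088       0.09012979] at handle [ 0.44817185 -0.388       0.09963545]
bush mouth (array([ 0.50673218, -0.0661727 ,  0.1025241 ]), np.float64(0.0014092968036384696))
```

step_arm --steps '[{"dx":0,"dy":0,"dz":-0.001,"rx":0,"ry":0.015,"rz":0},{"dx":0,"dy":0,"dz":-0.001,"rx":0,"ry":0.031,"rz":0},{"dx":0,"dy":0,"dz":-0.001,"rx":0,"ry":0.031,"rz":0},{"dx":0,"dy":0,"dz":-0.001,"rx":0,"ry":0.031,"rz":0}]'

```text
time_s: 35.6
position: [0.449, -0.3885, 0.1048]
eef_rot: [[0.179, 0.984, 0.008], [0.983, -0.179, 0.03], [0.031, 0.002, -1.0]]
contact_force: [-0.6, 0.8, -0.8]
opening: 0.217
grasp_force: 69.4
```

Run:
```python
from h import *
s0=status.get_state(); print(np.round(s0["position"],4),np.round(s0["eef_rot"],3).tolist())
c=cam("top");s=cam("scene")
T=lambda x,y:(240+x/5-.4,165+y/5-.4); S=lambda x,y:(230+x/5-.4,165+(y-300)/5-.4)
d,f=rodline3(c,s,T(270,158),T(715,230),S(300,445),S(760,350)); print("dir",d,"at tip",f(-.088),"at handle",f(-.388))
```

```text
[ 0.449  -0.3885  0.1048] [[0.179, 0.984, 0.008], [0.983, -0.179, 0.03], [0.031, 0.002, -1.0]]
dir [ 0.18313335  1.         -0.00150367] at tip [ 0.50282419 -0.088       0.10016664] at handle [ 0.44788419 -0.388       0.10061774]
```

step_arm --steps '[{"dx":0.006,"dy":0,"dz":0.0002,"rx":0,"ry":0,"rz":0},{"dx":0.012,"dy":0,"dz":0.0004,"rx":0,"ry":0,"rz":0},{"dx":0.018,"dy":0,"dz":0.0006,"rx":0,"ry":0,"rz":0},{"dx":0.023,"dy":0,"dz":0.0007,"rx":0,"ry":0,"rz":0},{"dx":0.028,"dy":0,"dz":0.0009,"rx":0,"ry":0,"rz":0},{"dx":0.033,"dy":0,"dz":0.001,"rx":0,"ry":0,"rz":0}]'

```text
time_s: 36.3
position: [0.4552, -0.3549, 0.1048]
eef_rot: [[0.178, 0.984, 0.008], [0.984, -0.178, 0.03], [0.031, 0.002, -1.0]]
contact_force: [0.1, 0.0, -0.6]
opening: 0.213
grasp_force: 69.4
```

Run:
```python
from h import *
s0=status.get_state(); print(np.round(s0["position"],4),np.round(s0["contact_force"],1),np.round(s0["ft_torque"],2))
c=cam("top");s=cam("scene"); np.save("top4.npy",c,allow_pickle=True)
a=cv2.resize(c["frame"][165:225,240:400],None,fx=5,fy=5,interpolation=cv2.INTER_CUBIC)
b=cv2.resize(s["frame"][165:225,230:390],None,fx=5,fy=5,interpolation=cv2.INTER_CUBIC)
cv2.imwrite("pics/i.png",np.vstack([a,b]))
```

```text
[ 0.4552 -0.3549  0.1048] [ 0.1  0.  -0.6] [-0.16  0.04  0.  ]
```

View pics/i.png

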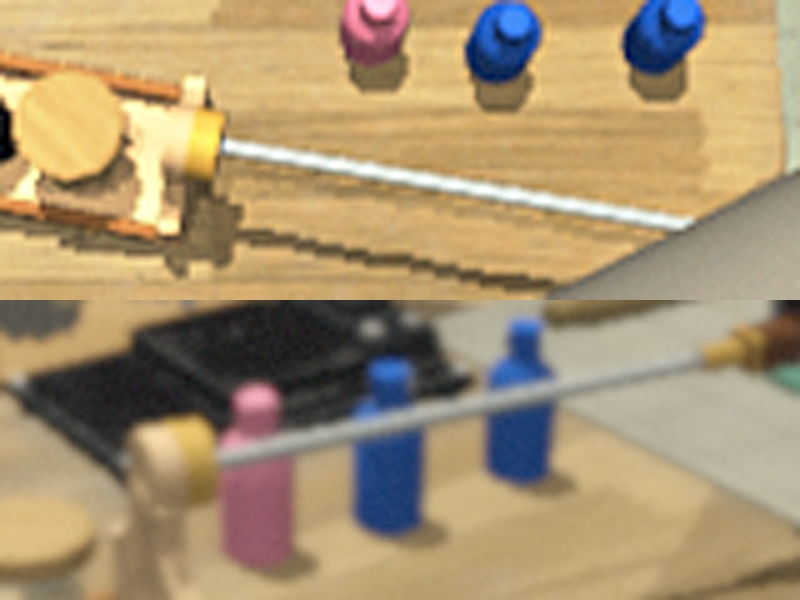

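The rod has entered the bush at (222,145) in the top view and (215,458) in the scene view, with no contact force. I'll keep threading.

step_arm --steps '[{"dx":0.008,"dy":0,"dz":0.0002,"rx":0,"ry":0,"rz":0},{"dx":0.018,"dy":0,"dz":0.0006,"rx":0,"ry":0,"rz":0},{"dx":0.03,"dy":0,"dz":0.0009,"rx":0,"ry":0,"rz":0},{"dx":0.042,"dy":0,"dz":0.0013,"rx":0,"ry":0,"rz":0},{"dx":0.054,"dy":0,"dz":0.0017,"rx":0,"ry":0,"rz":0},{"dx":0.066,"dy":0,"dz":0.002,"rx":0,"ry":0,"rz":0},{"dx":0.076,"dy":0,"dz":0.0024,"rx":0,"ry":0,"rz":0},{"dx":0.08,"dy":0,"dz":0.0025,"rx":0,"ry":0,"rz":0}]'

```text
time_s: 37.2
position: [0.4699, -0.275, 0.1046]
eef_rot: [[0.177, 0.984, 0.007], [0.984, -0.177, 0.031], [0.032, 0.002, -0.999]]
contact_force: [-0.5, 1.0, -1.7]
opening: 0.22
grasp_force: 69.4
```

step_arm --steps '[{"dx":0.008,"dy":0,"dz":0.0002,"rx":0,"ry":0,"rz":0},{"dx":0.018,"dy":0,"dz":0.0006,"rx":0,"ry":0,"rz":0},{"dx":0.03,"dy":0,"dz":0.0009,"rx":0,"ry":0,"rz":0},{"dx":0.042,"dy":0,"dz":0.0013,"rx":0,"ry":0,"rz":0},{"dx":0.054,"dy":0,"dz":0.0017,"rx":0,"ry":0,"rz":0},{"dx":0.064,"dy":0,"dz":0.002,"rx":0,"ry":0,"rz":0},{"dx":0.07,"dy":0,"dz":0.0022,"rx":0,"ry":0,"rz":0},{"dx":0.07,"dy":0,"dz":0.0022,"rx":0,"ry":0,"rz":0}]'

```text
time_s: 38.0
position: [0.4822, -0.2066, 0.1046]
eef_rot: [[0.177, 0.984, 0.007], [0.984, -0.177, 0.031], [0.032, 0.002, -0.999]]
contact_force: [-0.0, -0.5, -1.3]
opening: 0.219
grasp_force: 69.4
```

Run:
```python
from h import *
s0=status.get_state(); p=np.array(s0["position"]); print(np.round(p,4),"x'y'",CX@p[:2],CY@p[:2],np.round(s0["contact_force"],1),np.round(s0["ft_torque"],2))
c=cam("top");s=cam("scene"); np.save("top5.npy",c,allow_pickle=True);np.save("scene5.npy",s,allow_pickle=True)
a=cv2.resize(c["frame"][160:220,172:332],None,fx=5,fy=5,interpolation=cv2.INTER_CUBIC)
b=cv2.resize(s["frame"][180:240,130:290],None,fx=5,fy=5,interpolation=cv2.INTER_CUBIC)
cv2.imwrite("pics/j.png",np.vstack([a,b]))
```

```text
[ 0.4822 -0.2066  0.1046] x'y' 0.5113821990315948 -0.11702495746414072 [-0.  -0.5 -1.3] [-0.18  0.03 -0.  ]
```

View pics/j.png

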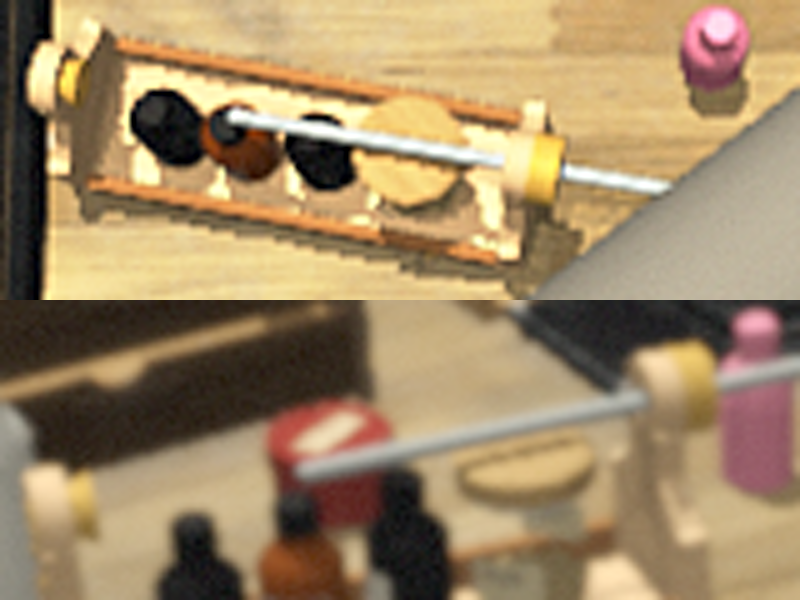

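The rod passes above all the caps. Its tip is at (230,117) in the top view, heading slightly below the brass mouth at (80,82). I'll quantify that.

Run:
```python
from h import *
c=np.load("top5.npy",allow_pickle=True).item();s=np.load("scene5.npy",allow_pickle=True).item()
T=lambda x,y:(172+x/5-.4,160+y/5-.4); S=lambda x,y:(130+x/5-.4,180+(y-300)/5-.4)
d,f=rodline3(c,s,T(240,119),T(490,160),S(320,467),S(630,402)); print("dir",d,"at y=.165",f(.165),"at -.06",f(-.06),"-.2066",f(-.2066))
print("tip",tri(c,T(230,117),s,S(302,471)))
print("brass",tri(c,T(84,83),s,S(93,506)), tri(c,T(73,82),s,S(84,503)))
# brass yellow blobs by mask
for C,n,b in((c,"top",(180,168,196,186)),(s,"sc",(140,210,154,232))):
    g=C["frame"][b[1]:b[3],b[0]:b[2]]; h=cv2.cvtColor(g,cv2.COLOR_BGR2HSV); m=(h[...,0]>17)&(h[...,0]<32)&(h[...,1]>140)&(h[...,2]>90); ys,xs=np.nonzero(m); print(n,len(xs),xs.mean()+b[0],ys.mean()+b[1],xs.min()+b[0],xs.max()+b[0],ys.min()+b[1],ys.max()+b[1])
```

```text
dir [ 0.18166487  1.         -0.0300422 ] at y=.165 [0.54729442 0.165      0.09712569] at -.06 [ 0.50641982 -0.06        0.10388519] -.2066 [ 0.47978775 -0.2066      0.10828937]
tip (array([0.53428169, 0.09431738, 0.10096274]), np.float64(0.0014913386384266313))
brass (array([0.55195498, 0.16659504, 0.10153099]), np.float64(0.0028521017353331886)) (array([0.5514639 , 0.17053212, 0.10444574]), np.float64(0.001298509045261704))
top 51 186.37254901960785 176.15686274509804 183 189 172 181
sc 10 146.4 222.7 145 147 214 226
```

step_arm --steps '[{"dx":0,"dy":-0.001,"dz":0,"rx":0,"ry":0,"rz":0.007},{"dx":0,"dy":-0.0019,"dz":0,"rx":0,"ry":0,"rz":0.0134},{"dx":0,"dy":-0.0019,"dz":0,"rx":0,"ry":0,"rz":0.0134}]'

```text
time_s: 38.4
position: [0.4796, -0.2079, 0.1048]
eef_rot: [[0.193, 0.981, 0.007], [0.981, -0.193, 0.03], [0.031, 0.001, -1.0]]
contact_force: [0.7, -0.8, -1.7]
opening: 0.217
grasp_force: 69.4
```

step_arm --steps '[{"dx":0.008,"dy":0,"dz":0.0002,"rx":0,"ry":0,"rz":0},{"dx":0.018,"dy":0,"dz":0.0006,"rx":0,"ry":0,"rz":0},{"dx":0.028,"dy":0,"dz":0.0009,"rx":0,"ry":0,"rz":0},{"dx":0.036,"dy":0,"dz":0.0011,"rx":0,"ry":0,"rz":0},{"dx":0.044,"dy":0,"dz":0.0014,"rx":0,"ry":0,"rz":0},{"dx":0.052,"dy":0,"dz":0.0016,"rx":0,"ry":0,"rz":0},{"dx":0.06,"dy":0,"dz":0.0019,"rx":0,"ry":0,"rz":0},{"dx":0.06,"dy":0,"dz":0.0019,"rx":0,"ry":0,"rz":0}]'

```text
time_s: 39.2
position: [0.4919, -0.147, 0.1045]
eef_rot: [[0.189, 0.982, 0.007], [0.981, -0.19, 0.031], [0.032, 0.001, -0.999]]
contact_force: [0.9, 0.5, -1.9]
opening: 0.212
grasp_force: 69.4
```

Run:
```python
from h import *
s0=status.get_state(); p=np.array(s0["position"]); print(np.round(p,4),"x'y'",CX@p[:2],CY@p[:2],np.round(s0["contact_force"],1),np.round(s0["ft_torque"],2))
c=cam("top");s=cam("scene"); np.save("top6.npy",c,allow_pickle=True);np.save("scene6.npy",s,allow_pickle=True)
T=lambda x,y:(172+x/5-.4,160+y/5-.4)
f=c["frame"].astype(int)
def ridge(c,u0,u1,P,Q,hw=5):
    f=c["frame"].astype(float); d=f[...,0]-f[...,2]; pts=[]
    for u in range(u0,u1):
        v0=P[1]+(u-P[0])*(Q[1]-P[1])/(Q[0]-P[0]); vs=np.arange(int(v0)-hw,int(v0)+hw+1); w=d[vs,u]; w=np.clip(w-np.percentile(w,60),0,None); pts.append((u,(w*vs).sum()/w.sum(),d[vs,u].max()))
    return np.array(pts)
r=ridge(c,184,270,T(90,88),T(490,160),4)
print("strength",r[:14,2]); k=r[:,2]>10; w=onz(c,r[k,:2],.1); m,b=np.polyfit(w[10:,1],w[10:,0],1); print("slope",m,"x at .1666",m*.1666+b,"ymax",w[:,1].max())
g=c["frame"][168:186,180:196]; h=cv2.cvtColor(g,cv2.COLOR_BGR2HSV); mm=(h[...,0]>17)&(h[...,0]<32)&(h[...,1]>140)&(h[...,2]>90); ys,xs=np.nonzero(mm); print("brass",onz(c,[(xs.mean()+180,ys.mean()+168)],.1),xs.mean()+180)
```

```text
[ 0.4919 -0.147   0.1045] x'y' 0.5102449577111061 -0.0566668399963055 [ 0.9  0.5 -1.9] [-0.2   0.03  0.02]
strength [ -49.  -84. -110.  -65.  -63.  -44.  -45.  -44.  -44.  -18.    1.    1.
   -1.    0.]Traceback (most recent call last):
  File "<stdin>", line 12, in <module>
    raise TypeError("expected non-empty vector for x")
TypeError: expected non-empty vector for x
```

Run:
```python
from h import *
c=np.load("top6.npy",allow_pickle=True).item()
f=c["frame"].astype(float); d=f[...,0]-f[...,2]; P=(172+230/5,160+117/5);pts=[]
for u in list(range(195,272))+list(range(286,300)):
    v0=176+(u-186)*.163+2; vs=np.arange(int(v0)-5,int(v0)+6); w=np.clip(d[vs,u]+25,0,None)*(f[vs,u].sum(1)>330)
    if w.sum()>0: pts.append((u,(w*vs).sum()/w.sum()))
pts=np.array(pts); w=onz(c,pts,.1); m,b=np.polyfit(w[:,1],w[:,0],1)
for _ in range(4): e=abs(w[:,0]-m*w[:,1]-b); k=e<max(.0015,np.percentile(e,70)); m,b=np.polyfit(w[k,1],w[k,0],1)
print(len(pts),k.sum(),"slope",m,"x at .1666",m*.1666+b,"x at -.066",b-.066*m)
g=c["frame"][168:186,180:196]; h=cv2.cvtColor(g,cv2.COLOR_BGR2HSV); mm=(h[...,0]>17)&(h[...,0]<32)&(h[...,1]>140)&(h[...,2]>90); ys,xs=np.nonzero(mm); print("brass",onz(c,[(xs.mean()+180,ys.mean()+168)],.1),xs.mean()+180,ys.mean()+168,ys.min()+168,ys.max()+168)
# columnwise brass extents
for x in range(3,10): print(x+180,[y+168 for y in np.nonzero(mm[:,x])[0]][::1][:1],[y+168 for y in np.nonzero(mm[:,x])[0]][-1:])
```

```text
77 76 slope 0.19586870316709834 x at .1666 0.5513179388536652 x at -.066 0.5057588784969981
brass [[0.55206508 0.17046869 0.1       ]] 186.45098039215685 176.01960784313727 171 181
183 [np.int64(178)] [np.int64(178)]
184 [np.int64(173)] [np.int64(179)]
185 [np.int64(172)] [np.int64(180)]
186 [np.int64(172)] [np.int64(180)]
187 [np.int64(171)] [np.int64(181)]
188 [np.int64(172)] [np.int64(180)]
189 [np.int64(173)] [np.int64(178)]
```

step_arm --steps '[{"dx":0.004,"dy":0,"dz":0.0001,"rx":0,"ry":0,"rz":0},{"dx":0.008,"dy":0,"dz":0.0002,"rx":0,"ry":0,"rz":0},{"dx":0.012,"dy":0,"dz":0.0004,"rx":0,"ry":0,"rz":0},{"dx":0.015,"dy":0,"dz":0.0005,"rx":0,"ry":0,"rz":0},{"dx":0.018,"dy":0,"dz":0.0006,"rx":0,"ry":0,"rz":0},{"dx":0.018,"dy":0,"dz":0.0006,"rx":0,"ry":0,"rz":0}]'

```text
time_s: 39.9
position: [0.4951, -0.1303, 0.1046]
eef_rot: [[0.191, 0.982, 0.007], [0.981, -0.191, 0.031], [0.031, 0.001, -1.0]]
contact_force: [1.3, -1.2, -1.5]
opening: 0.218
grasp_force: 69.4
```

```bash
cat >> h.py <<'E'
def rep():
    s0=status.get_state(); p=np.array(s0["position"]); print("t",s0["time_s"],np.round(p,4),"x'y'",round(CX@p[:2],4),round(CY@p[:2],4),"F",np.round(s0["contact_force"],1),np.round(s0["ft_torque"],2))
    c=cam("top"); g=c["frame"][168:186,178:196]; h=cv2.cvtColor(g,cv2.COLOR_BGR2HSV); mm=(h[...,0]>17)&(h[...,0]<32)&(h[...,1]>140)&(h[...,2]>90); ys,xs=np.nonzero(mm); print("brass",onz(c,[(xs.mean()+178,ys.mean()+168)],.1).round(4),len(xs))
    g=c["frame"][180:205,268:300]; h=cv2.cvtColor(g,cv2.COLOR_BGR2HSV); mm=(h[...,0]>17)&(h[...,0]<32)&(h[...,1]>140)&(h[...,2]>120); ys,xs=np.nonzero(mm); print("bush+plug",xs.min()+268,xs.max()+268,len(xs),round(xs.mean()+268,2))
    return c
E
python3 -c "
from h import *
rep()"
```

```text
t 39.9 [ 0.4951 -0.1303  0.1046] x'y' 0.5104 -0.0396 F [ 1.3 -1.2 -1.5] [-0.16  0.02 -0.02]
brass [[0.5522 0.1719 0.1   ]] 39Traceback (most recent call last):
  File "<string>", line 3, in <module>
    rep()
    ~~~^^
  File "h.py", line 53, in rep
    g=c["frame"][180:205,268:300]; h=cv2.cvtColor(g,cv2.COLOR_BGR2HSV); mm=(h[...,0]>17)&(h[...,0]<32)&(h[...,1]>140)&(h[...,2]>120); ys,xs=np.nonzero(mm); print("bush+plug",xs.min()+268,xs.max()+268,len(xs),round(xs.mean()+268,2))
                                                                                                                                                                              ~~~~~~^^
    return umr_minimum(a, axis, None, out, keepdims, initial, where)
ValueError: zero-size array to reduction operation minimum which has no identity
```

step_arm --steps '[{"dx":0.0004,"dy":0.0007,"dz":0,"rx":0.14,"ry":0,"rz":0.0043},{"dx":0.0008,"dy":0.0014,"dz":0.0002,"rx":0.28,"ry":0,"rz":0.0087},{"dx":0.0012,"dy":0.0017,"dz":0.0003,"rx":0.35,"ry":0,"rz":0.0109},{"dx":0.0016,"dy":0.001,"dz":0.0001,"rx":0.21,"ry":0,"rz":0.0065},{"dx":0.002,"dy":0.0003,"dz":0,"rx":0.07,"ry":0,"rz":0.0022},{"dx":0.0024,"dy":-0.0003,"dz":0,"rx":-0.07,"ry":0,"rz":-0.0022},{"dx":0.0028,"dy":-0.001,"dz":0.0001,"rx":-0.21,"ry":0,"rz":-0.0065},{"dx":0.0032,"dy":-0.0017,"dz":0.0003,"rx":-0.35,"ry":0,"rz":-0.0109}]'

```text
time_s: 40.75
position: [0.4939, -0.128, 0.105]
eef_rot: [[0.182, 0.919, 0.349], [0.983, -0.18, -0.038], [0.028, 0.35, -0.936]]
contact_force: [0.9, -0.0, -0.8]
opening: 0.215
grasp_force: 69.8
```

step_arm --steps '[{"dx":0.0004,"dy":0.0007,"dz":0,"rx":0.14,"ry":0,"rz":0.0043},{"dx":0.0008,"dy":0.0014,"dz":0.0002,"rx":0.28,"ry":0,"rz":0.0087},{"dx":0.0012,"dy":0.002,"dz":0.0004,"rx":0.42,"ry":0,"rz":0.013},{"dx":0.0016,"dy":0.0027,"dz":0.0008,"rx":0.56,"ry":0,"rz":0.0174},{"dx":0.002,"dy":0.0032,"dz":0.0012,"rx":0.7,"ry":0,"rz":0.0217}]'

```text
time_s: 41.25
position: [0.493, -0.1271, 0.1057]
eef_rot: [[0.202, 0.917, -0.344], [0.979, -0.179, 0.098], [0.028, -0.356, -0.934]]
contact_force: [-10.5, -0.8, 5.5]
opening: 0.215
grasp_force: 71.0
```

step_arm --steps '[{"dx":0.0004,"dy":-0.0007,"dz":0,"rx":-0.14,"ry":0,"rz":-0.0043},{"dx":0.0008,"dy":-0.0014,"dz":0.0002,"rx":-0.28,"ry":0,"rz":-0.0087},{"dx":0.0012,"dy":-0.002,"dz":0.0004,"rx":-0.42,"ry":0,"rz":-0.013},{"dx":0.0016,"dy":-0.0027,"dz":0.0008,"rx":-0.56,"ry":0,"rz":-0.0174},{"dx":0.002,"dy":-0.0032,"dz":0.0012,"rx":-0.7,"ry":0,"rz":-0.0217}]'

```text
time_s: 41.75
position: [0.4936, -0.1257, 0.1044]
eef_rot: [[0.184, 0.919, 0.348], [0.983, -0.182, -0.041], [0.025, 0.349, -0.937]]
contact_force: [2.8, 0.7, -3.1]
opening: 0.219
grasp_force: 70.9
```

step_arm --steps '[{"dx":0.0004,"dy":0.0007,"dz":0,"rx":0.14,"ry":0,"rz":0.0043},{"dx":0.0008,"dy":0.0014,"dz":0.0002,"rx":0.28,"ry":0,"rz":0.0087},{"dx":0.0012,"dy":0.002,"dz":0.0004,"rx":0.42,"ry":0,"rz":0.013},{"dx":0.0016,"dy":0.0027,"dz":0.0008,"rx":0.56,"ry":0,"rz":0.0174},{"dx":0.002,"dy":0.0032,"dz":0.0012,"rx":0.7,"ry":0,"rz":0.0217}]'

```text
time_s: 42.25
position: [0.4944, -0.1249, 0.1056]
eef_rot: [[0.203, 0.917, -0.342], [0.979, -0.181, 0.094], [0.024, -0.354, -0.935]]
contact_force: [-7.5, -2.8, 1.6]
opening: 0.217
grasp_force: 71.6
```

```bash
sed -i 's/; print("bush+plug".*$/; print("bush px",len(xs))/' h.py; python3 -c "
from h import *
c=rep(); s=cam('scene'); np.save('scene7.npy',s,allow_pickle=True)
S5=np.load('scene5.npy',allow_pickle=True).item()
for n,q in (('s5',S5),('now',s)):
    g=q['frame'][175:212,250:310]; h=cv2.cvtColor(g,cv2.COLOR_BGR2HSV); m=(h[...,0]>17)&(h[...,0]<30)&(h[...,1]>120)&(h[...,2]>110); ys,xs=np.nonzero(m); print(n,len(xs),np.bincount(xs,minlength=60).tolist())
"
```

```text
t 42.25 [ 0.4944 -0.1249  0.1056] x'y' 0.5087 -0.0345 F [-7.5 -2.8  1.6] [-0.84  1.43  0.82]
brass [[0.5567 0.1702 0.1   ]] 36
bush px 141
s5 107 [0, 0, 0, 0, 0, 0, 0, 0, 0, 0, 0, 0, 0, 1, 2, 4, 6, 18, 18, 18, 17, 16, 7, 0, 0, 0, 0, 0, 0, 0, 0, 0, 0, 0, 0, 0, 0, 0, 0, 0, 0, 0, 0, 0, 0, 0, 0, 0, 0, 0, 0, 0, 0, 0, 0, 0, 0, 0, 0, 0]
now 169 [0, 0, 0, 0, 0, 0, 0, 0, 0, 0, 0, 0, 0, 0, 0, 2, 4, 6, 18, 18, 18, 18, 16, 10, 6, 5, 5, 5, 5, 5, 5, 7, 7, 8, 1, 0, 0, 0, 0, 0, 0, 0, 0, 0, 0, 0, 0, 0, 0, 0, 0, 0, 0, 0, 0, 0, 0, 0, 0, 0]
```

step_arm --steps '[{"dx":0.0003,"dy":-0.0007,"dz":0.0003,"rx":-0.14,"ry":0,"rz":-0.0043},{"dx":0.0006,"dy":-0.0014,"dz":0.0005,"rx":-0.28,"ry":0,"rz":-0.0087},{"dx":0.0009,"dy":-0.002,"dz":0.0008,"rx":-0.42,"ry":0,"rz":-0.013},{"dx":0.0012,"dy":-0.0027,"dz":0.001,"rx":-0.56,"ry":0,"rz":-0.0174},{"dx":0.0015,"dy":-0.0027,"dz":0.001,"rx":-0.7,"ry":0,"rz":-0.0217}]'

```text
time_s: 42.85
position: [0.4942, -0.1222, 0.1049]
eef_rot: [[0.185, 0.919, 0.35], [0.982, -0.182, -0.04], [0.027, 0.351, -0.936]]
contact_force: [1.0, 1.0, -3.0]
opening: 0.215
grasp_force: 71.4
```

step_arm --steps '[{"dx":0.0003,"dy":0,"dz":0,"rx":0.14,"ry":0,"rz":0.0043},{"dx":0.0006,"dy":0,"dz":0,"rx":0.28,"ry":0,"rz":0.0087},{"dx":0.0009,"dy":0,"dz":0,"rx":0.42,"ry":0,"rz":0.013},{"dx":0.0012,"dy":0,"dz":0,"rx":0.56,"ry":0,"rz":0.0174},{"dx":0.0015,"dy":0,"dz":0,"rx":0.7,"ry":0,"rz":0.0217}]'

```text
time_s: 43.35
position: [0.4944, -0.1207, 0.1062]
eef_rot: [[0.204, 0.92, -0.334], [0.979, -0.183, 0.095], [0.026, -0.346, -0.938]]
contact_force: [-4.1, -3.0, 2.1]
opening: 0.213
grasp_force: 72.2
```

```bash
cat >> h.py <<'E'
def bushsc():
    q=cam('scene'); g=q['frame'][175:212,250:310]; h=cv2.cvtColor(g,cv2.COLOR_BGR2HSV); m=(h[...,0]>17)&(h[...,0]<30)&(h[...,1]>120)&(h[...,2]>110); ys,xs=np.nonzero(m); n=np.bincount(xs,minlength=60); print(n[12:45].tolist()); g=q["frame"][205:235,138:156]; h=cv2.cvtColor(g,cv2.COLOR_BGR2HSV); m=(h[...,0]>17)&(h[...,0]<30)&(h[...,1]>120)&(h[...,2]>110); ys,xs=np.nonzero(m); print("sc brass",len(xs),xs.mean()+138,ys.mean()+205)
E
python3 -c "
from h import *
rep();bushsc()"
```

```text
t 43.35 [ 0.4944 -0.1207  0.1062] x'y' 0.508 -0.0303 F [-4.1 -3.   2.1] [-1.02  0.5   0.27]
brass [[0.5566 0.1697 0.1   ]] 34
bush px 135
[0, 0, 0, 1, 4, 7, 17, 18, 18, 18, 16, 13, 7, 5, 5, 5, 6, 7, 7, 8, 7, 0, 0, 0, 0, 0, 0, 0, 0, 0, 0, 0, 0]
sc brass 49 146.6734693877551 219.57142857142858
```

step_arm --steps '[{"dx":0.0003,"dy":0,"dz":0,"rx":-0.14,"ry":0,"rz":-0.0043},{"dx":0.0006,"dy":0,"dz":0,"rx":-0.28,"ry":0,"rz":-0.0087},{"dx":0.0009,"dy":0,"dz":0,"rx":-0.42,"ry":0,"rz":-0.013},{"dx":0.0012,"dy":0,"dz":0,"rx":-0.56,"ry":0,"rz":-0.0174},{"dx":0.0015,"dy":0,"dz":0,"rx":-0.7,"ry":0,"rz":-0.0217}]'

```text
time_s: 43.95
position: [0.4943, -0.1177, 0.1049]
eef_rot: [[0.184, 0.918, 0.351], [0.982, -0.182, -0.038], [0.029, 0.352, -0.936]]
contact_force: [2.0, 2.2, -3.0]
opening: 0.218
grasp_force: 71.9
```

step_arm --steps '[{"dx":0.0003,"dy":0,"dz":0,"rx":0.14,"ry":0,"rz":0.0043},{"dx":0.0006,"dy":0,"dz":0,"rx":0.28,"ry":0,"rz":0.0087},{"dx":0.0009,"dy":0,"dz":0,"rx":0.42,"ry":0,"rz":0.013},{"dx":0.0012,"dy":0,"dz":0,"rx":0.56,"ry":0,"rz":0.0174},{"dx":0.0015,"dy":0,"dz":0,"rx":0.7,"ry":0,"rz":0.0217}]'

```text
time_s: 44.45
position: [0.4948, -0.1168, 0.1069]
eef_rot: [[0.205, 0.921, -0.331], [0.978, -0.183, 0.097], [0.029, -0.344, -0.938]]
contact_force: [-3.9, -2.4, 2.6]
opening: 0.217
grasp_force: 72.5
```

step_arm --steps '[{"dx":0.0003,"dy":0,"dz":0,"rx":-0.14,"ry":0,"rz":-0.0043},{"dx":0.0006,"dy":0,"dz":0,"rx":-0.28,"ry":0,"rz":-0.0087},{"dx":0.0009,"dy":0,"dz":0,"rx":-0.42,"ry":0,"rz":-0.013},{"dx":0.0012,"dy":0,"dz":0,"rx":-0.56,"ry":0,"rz":-0.0174},{"dx":0.0015,"dy":0,"dz":0,"rx":-0.7,"ry":0,"rz":-0.0217}]'

```text
time_s: 44.95
position: [0.4955, -0.1157, 0.1053]
eef_rot: [[0.186, 0.917, 0.352], [0.982, -0.184, -0.04], [0.028, 0.353, -0.935]]
contact_force: [7.0, 2.4, -7.3]
opening: 0.21
grasp_force: 71.5
```

step_arm --steps '[{"dx":0.0003,"dy":0,"dz":0,"rx":0.14,"ry":0,"rz":0.0043},{"dx":0.0006,"dy":0,"dz":0,"rx":0.28,"ry":0,"rz":0.0087},{"dx":0.0009,"dy":0,"dz":0,"rx":0.42,"ry":0,"rz":0.013},{"dx":0.0012,"dy":0,"dz":0,"rx":0.56,"ry":0,"rz":0.0174},{"dx":0.0015,"dy":0,"dz":0,"rx":0.7,"ry":0,"rz":0.0217}]'

```text
time_s: 45.45
position: [0.496, -0.1144, 0.1068]
eef_rot: [[0.206, 0.921, -0.33], [0.978, -0.184, 0.096], [0.028, -0.342, -0.939]]
contact_force: [-3.3, -3.9, 1.2]
opening: 0.214
grasp_force: 72.7
```

```bash
python3 -c "
from h import *
rep();bushsc()"
```

```text
t 45.45 [ 0.496  -0.1144  0.1068] x'y' 0.5085 -0.0238 F [-3.3 -3.9  1.2] [-0.88  0.19  0.04]
brass [[0.5605 0.1684 0.1   ]] 16
bush px 112
[0, 0, 0, 0, 2, 3, 7, 18, 18, 18, 18, 16, 13, 10, 9, 7, 8, 5, 0, 0, 0, 0, 0, 0, 0, 0, 0, 0, 0, 0, 0, 0, 0]
sc brass 50 147.96 218.98
```

```bash
cat >> h.py <<'E'
def shift(a,b,box):
    x0,y0,x1,y1=box; g=lambda f:cv2.cvtColor(f,cv2.COLOR_BGR2GRAY)
    t=g(a["frame"])[y0:y1,x0:x1]; w=g(b["frame"])[y0-8:y1+8,x0-8:x1+8]
    t4=cv2.resize(t,None,fx=4,fy=4,interpolation=cv2.INTER_CUBIC); w4=cv2.resize(w,None,fx=4,fy=4,interpolation=cv2.INTER_CUBIC)
    r=cv2.matchTemplate(w4,t4,cv2.TM_CCOEFF_NORMED); _,v,_,l=cv2.minMaxLoc(r); return ((l[0]-32)/4,(l[1]-32)/4,round(v,3))
E
python3 - <<'E'
from h import *
T=[np.load(f"top{i}.npy",allow_pickle=True).item() for i in (2,5,6)]+[cam("top")]
S=[np.load(f"scene{i}.npy",allow_pickle=True).item() for i in (2,5,6,7)]+[cam("scene")]
for n,b in dict(leftend=(176,160,200,200),rlip=(240,180,280,212)).items():
    print(n,[shift(T[0],t,b) for t in T[1:]])
for n,b in dict(lboard=(136,230,156,275),rboard=(252,205,272,240),frontlip=(160,240,250,275)).items():
    print(n,[shift(S[0],t,b) for t in S[1:]])
E
```

```text
leftend [(0.0, 0.0, 0.999), (0.0, 0.0, 0.987), (1.75, -1.25, 0.557)]
rlip [(0.0, 0.0, 0.891), (-0.25, 0.0, 0.707), (1.75, 0.5, 0.481)]
lboard [(0.0, 0.0, 0.999), (0.0, 0.0, 0.998), (0.25, -0.5, 0.987), (2.0, -1.0, 0.992)]
rboard [(0.0, 0.0, 0.993), (0.0, 0.0, 0.993), (1.25, 0.75, 0.963), (2.0, 0.0, 0.969)]
frontlip [(0.0, 0.0, 0.998), (0.0, 0.0, 0.998), (0.75, 0.0, 0.975), (2.75, -1.0, 0.931)]
```

step_arm --steps '[{"dx":0.0003,"dy":0.0006,"dz":0.0001,"rx":-0.14,"ry":0,"rz":-0.0043},{"dx":0.0006,"dy":0.0011,"dz":0.0001,"rx":-0.28,"ry":0,"rz":-0.0087},{"dx":0.0009,"dy":0.0017,"dz":0.0002,"rx":-0.42,"ry":0,"rz":-0.013},{"dx":0.0012,"dy":0.0022,"dz":0.0002,"rx":-0.56,"ry":0,"rz":-0.0174},{"dx":0.0015,"dy":0.0028,"dz":0.0003,"rx":-0.7,"ry":0,"rz":-0.0217}]'

```text
time_s: 46.15
position: [0.4964, -0.112, 0.1036]
eef_rot: [[0.184, 0.919, 0.349], [0.982, -0.183, -0.036], [0.031, 0.35, -0.936]]
contact_force: [3.4, 3.5, -3.6]
opening: 0.213
grasp_force: 72.1
```

step_arm --steps '[{"dx":0.0004,"dy":-0.0004,"dz":-0.0004,"rx":0.14,"ry":0,"rz":0.0043},{"dx":0.0008,"dy":-0.0009,"dz":-0.0008,"rx":0.28,"ry":0,"rz":0.0087},{"dx":0.0012,"dy":-0.0013,"dz":-0.0012,"rx":0.42,"ry":0,"rz":0.013},{"dx":0.0016,"dy":-0.0018,"dz":-0.0016,"rx":0.56,"ry":0,"rz":0.0174},{"dx":0.0018,"dy":-0.0023,"dz":-0.002,"rx":0.7,"ry":0,"rz":0.0217}]'

```text
time_s: 46.65
position: [0.4976, -0.1122, 0.107]
eef_rot: [[0.207, 0.923, -0.325], [0.978, -0.186, 0.094], [0.026, -0.337, -0.941]]
contact_force: [1.6, -6.7, -1.7]
opening: 0.212
grasp_force: 73.4
```

```bash
cat >> h.py <<'E'
def moved():
    S0=np.load("scene2.npy",allow_pickle=True).item(); s=cam("scene")
    for n,b,z in (("lboard",(136,230,156,275),.06),("rboard",(252,205,272,240),.06),("lip",(160,240,250,275),.02)):
        u,v,q=shift(S0,s,b); c0=((b[0]+b[2])/2,(b[1]+b[3])/2); print(n,q,((onz(s,[(c0[0]+u,c0[1]+v)],z)-onz(s,[c0],z))[0,:2]*1000).round(1))
E
python3 -c "
from h import *
rep();bushsc();moved()"
```

```text
t 46.65 [ 0.4976 -0.1122  0.107 ] x'y' 0.5096 -0.0214 F [ 1.6 -6.7 -1.7] [-1.72 -0.89 -0.26]
brass [[0.5659 0.1666 0.1   ]] 11
bush px 106
[0, 0, 0, 0, 1, 4, 7, 18, 18, 18, 17, 15, 12, 11, 9, 8, 2, 0, 0, 0, 0, 0, 0, 0, 0, 0, 0, 0, 0, 0, 0, 0, 0]
sc brass 53 147.8679245283019 218.45283018867926
lboard 0.982 [ 3.6 -4.6]
rboard 0.965 [-1.4 -3.7]
lip 0.903 [ 2.3 -7. ]
```

step_arm --steps '[{"dx":0.0002,"dy":0.0006,"dz":0.0001,"rx":-0.14,"ry":0,"rz":-0.0043},{"dx":0.0004,"dy":0.0011,"dz":0.0001,"rx":-0.28,"ry":0,"rz":-0.0087},{"dx":0.0006,"dy":0.0017,"dz":0.0002,"rx":-0.42,"ry":0,"rz":-0.013},{"dx":0.0008,"dy":0.0022,"dz":0.0002,"rx":-0.56,"ry":0,"rz":-0.0174},{"dx":0.001,"dy":0.0026,"dz":0.0003,"rx":-0.7,"ry":0,"rz":-0.0217}]'

```text
time_s: 47.3
position: [0.4966, -0.1099, 0.1039]
eef_rot: [[0.185, 0.918, 0.351], [0.982, -0.184, -0.037], [0.031, 0.351, -0.936]]
contact_force: [4.8, 1.2, -3.2]
opening: 0.218
grasp_force: 72.2
```

step_arm --steps '[{"dx":0.0002,"dy":-0.0004,"dz":-0.0004,"rx":0.14,"ry":0,"rz":0.0043},{"dx":0.0004,"dy":-0.0009,"dz":-0.0008,"rx":0.28,"ry":0,"rz":0.0087},{"dx":0.0006,"dy":-0.0013,"dz":-0.0012,"rx":0.42,"ry":0,"rz":0.013},{"dx":0.0008,"dy":-0.0018,"dz":-0.0015,"rx":0.56,"ry":0,"rz":0.0174},{"dx":0.001,"dy":-0.0021,"dz":-0.0018,"rx":0.7,"ry":0,"rz":0.0217}]'

```text
time_s: 47.8
position: [0.4985, -0.1104, 0.1065]
eef_rot: [[0.207, 0.924, -0.322], [0.978, -0.187, 0.093], [0.026, -0.334, -0.942]]
contact_force: [4.6, -8.9, -3.7]
opening: 0.214
grasp_force: 74.7
```

step_arm --steps '[{"dx":0.0002,"dy":0.0006,"dz":0.0001,"rx":-0.14,"ry":0,"rz":-0.0043},{"dx":0.0004,"dy":0.0011,"dz":0.0001,"rx":-0.28,"ry":0,"rz":-0.0087},{"dx":0.0006,"dy":0.0017,"dz":0.0002,"rx":-0.42,"ry":0,"rz":-0.013},{"dx":0.0008,"dy":0.0022,"dz":0.0002,"rx":-0.56,"ry":0,"rz":-0.0174},{"dx":0.001,"dy":0.0026,"dz":0.0003,"rx":-0.7,"ry":0,"rz":-0.0217}]'

```text
time_s: 48.3
position: [0.4968, -0.1096, 0.1035]
eef_rot: [[0.188, 0.917, 0.351], [0.982, -0.185, -0.041], [0.027, 0.352, -0.935]]
contact_force: [5.6, -2.1, -6.5]
opening: 0.216
grasp_force: 72.1
```

```bash
python3 -c "
from h import *
rep();bushsc();moved()"
```

```text
t 48.3 [ 0.4968 -0.1096  0.1035] x'y' 0.5084 -0.019 F [ 5.6 -2.1 -6.5] [-0.54  0.06 -0.3 ]
brass [[0.5568 0.1681 0.1   ]] 43
bush px 93
[0, 0, 0, 1, 2, 4, 8, 18, 18, 18, 18, 15, 14, 12, 9, 6, 4, 0, 0, 0, 0, 0, 0, 0, 0, 0, 0, 0, 0, 0, 0, 0, 0]
sc brass 53 146.9811320754717 218.37735849056605
lboard 0.965 [ 4.7 -3.2]
rboard 0.985 [-1.4 -2. ]
lip 0.892 [ 2.6 -6.6]
```

step_arm --steps '[{"dx":0.0002,"dy":-0.0001,"dz":-0.0001,"rx":0.14,"ry":0,"rz":0.0043},{"dx":0.0004,"dy":-0.0001,"dz":-0.0003,"rx":0.28,"ry":0,"rz":0.0087},{"dx":0.0006,"dy":-0.0002,"dz":-0.0004,"rx":0.42,"ry":0,"rz":0.013},{"dx":0.0008,"dy":-0.0003,"dz":-0.0006,"rx":0.56,"ry":0,"rz":0.0174},{"dx":0.001,"dy":-0.0004,"dz":-0.0008,"rx":0.7,"ry":0,"rz":0.0217},{"dx":0.001,"dy":-0.0004,"dz":-0.0008,"rx":0.78,"ry":0,"rz":0.0242}]'

```text
time_s: 49.05
position: [0.5, -0.1083, 0.105]
eef_rot: [[0.206, 0.893, -0.4], [0.978, -0.178, 0.107], [0.024, -0.413, -0.91]]
contact_force: [1.3, -6.4, -0.8]
opening: 0.217
grasp_force: 73.2
```

step_arm --steps '[{"dx":0.0002,"dy":0.0005,"dz":0,"rx":-0.14,"ry":0,"rz":-0.0043},{"dx":0.0004,"dy":0.0009,"dz":0.0001,"rx":-0.28,"ry":0,"rz":-0.0087},{"dx":0.0006,"dy":0.0014,"dz":0.0001,"rx":-0.42,"ry":0,"rz":-0.013},{"dx":0.0008,"dy":0.0018,"dz":0.0002,"rx":-0.56,"ry":0,"rz":-0.0174},{"dx":0.001,"dy":0.0022,"dz":0.0002,"rx":-0.7,"ry":0,"rz":-0.0217},{"dx":0.001,"dy":0.0026,"dz":0.0003,"rx":-0.85,"ry":0,"rz":-0.0264}]'

```text
time_s: 49.65
position: [0.4991, -0.107, 0.1029]
eef_rot: [[0.184, 0.896, 0.405], [0.983, -0.179, -0.049], [0.029, 0.406, -0.913]]
contact_force: [8.5, 2.0, -6.1]
opening: 0.21
grasp_force: 72.2
```

```bash
python3 -c "
from h import *
rep();bushsc();moved()"
```

```text
t 49.65 [ 0.4991 -0.107   0.1029] x'y' 0.5102 -0.016 F [ 8.5  2.  -6.1] [ 0.45 -0.54  0.01]
brass [[0.5561 0.17   0.1   ]] 39
bush px 93
[0, 0, 2, 3, 5, 12, 18, 18, 18, 17, 15, 13, 12, 10, 5, 3, 0, 0, 0, 0, 0, 0, 0, 0, 0, 0, 0, 0, 0, 0, 0, 0, 0]
sc brass 51 145.98039215686273 218.88235294117646
lboard 0.978 [ 4.4 -0.8]
rboard 0.989 [0. 0.]
lip 0.893 [ 2.2 -4.2]
```

step_arm --steps '[{"dx":0,"dy":-0.0003,"dz":-0.0004,"rx":0.14,"ry":0,"rz":0.0043},{"dx":0.0003,"dy":-0.0006,"dz":-0.0007,"rx":0.28,"ry":0,"rz":0.0087},{"dx":0.0006,"dy":-0.0009,"dz":-0.0011,"rx":0.42,"ry":0,"rz":0.013},{"dx":0.0009,"dy":-0.0012,"dz":-0.0014,"rx":0.56,"ry":0,"rz":0.0174},{"dx":0.0009,"dy":-0.0015,"dz":-0.0018,"rx":0.7,"ry":0,"rz":0.0217},{"dx":0.0009,"dy":-0.0018,"dz":-0.0021,"rx":0.84,"ry":0,"rz":0.026}]'

```text
time_s: 50.4
position: [0.5012, -0.1052, 0.1053]
eef_rot: [[0.205, 0.893, -0.402], [0.978, -0.176, 0.108], [0.025, -0.415, -0.909]]
contact_force: [4.1, -6.0, -2.8]
opening: 0.22
grasp_force: 73.1
```

step_arm --steps '[{"dx":0,"dy":0.0009,"dz":0.0001,"rx":-0.14,"ry":0,"rz":-0.0043},{"dx":0.0003,"dy":0.0018,"dz":0.0003,"rx":-0.28,"ry":0,"rz":-0.0087},{"dx":0.0006,"dy":0.0027,"dz":0.0004,"rx":-0.42,"ry":0,"rz":-0.013},{"dx":0.0009,"dy":0.0035,"dz":0.0006,"rx":-0.56,"ry":0,"rz":-0.0174},{"dx":0.0009,"dy":0.0044,"dz":0.0008,"rx":-0.7,"ry":0,"rz":-0.0217},{"dx":0.0009,"dy":0.0053,"dz":0.0009,"rx":-0.84,"ry":0,"rz":-0.026}]'

```text
time_s: 51.0
position: [0.5016, -0.1054, 0.1007]
eef_rot: [[0.182, 0.898, 0.401], [0.983, -0.177, -0.048], [0.028, 0.403, -0.915]]
contact_force: [6.2, 2.6, -10.6]
opening: 0.215
grasp_force: 73.7
```

```bash
python3 -c "
from h import *
rep();bushsc();moved()"
```

```text
t 51.0 [ 0.5016 -0.1054  0.1007] x'y' 0.5124 -0.014 F [  6.2   2.6 -10.6] [-0.11  0.39 -0.09]
brass [[0.5553 0.1715 0.1   ]] 37
bush px 91
[0, 0, 2, 4, 8, 17, 19, 18, 17, 16, 15, 13, 9, 5, 1, 0, 0, 0, 0, 0, 0, 0, 0, 0, 0, 0, 0, 0, 0, 0, 0, 0, 0]
sc brass 50 145.74 219.66
lboard 0.988 [3.1 0.2]
rboard 0.988 [0.6 0.8]
lip 0.895 [ 1.7 -3.5]
```

step_arm --steps '[{"dx":0,"dy":-0.0004,"dz":-0.0006,"rx":0.14,"ry":0,"rz":0.0043},{"dx":0.0004,"dy":-0.0007,"dz":-0.0012,"rx":0.28,"ry":0,"rz":0.0087},{"dx":0.0008,"dy":-0.0011,"dz":-0.0018,"rx":0.42,"ry":0,"rz":0.013},{"dx":0.001,"dy":-0.0015,"dz":-0.0025,"rx":0.56,"ry":0,"rz":0.0174},{"dx":0.001,"dy":-0.0018,"dz":-0.0031,"rx":0.7,"ry":0,"rz":0.0217},{"dx":0.001,"dy":-0.0022,"dz":-0.0037,"rx":0.84,"ry":0,"rz":0.026}]'

```text
time_s: 51.75
position: [0.5018, -0.1037, 0.1046]
eef_rot: [[0.204, 0.89, -0.407], [0.979, -0.176, 0.106], [0.023, -0.42, -0.907]]
contact_force: [1.7, -4.9, -7.4]
opening: 0.212
grasp_force: 74.2
```

step_arm --steps '[{"dx":0,"dy":0.0006,"dz":-0.0001,"rx":-0.14,"ry":0,"rz":-0.0043},{"dx":0.0004,"dy":0.0012,"dz":-0.0002,"rx":-0.28,"ry":0,"rz":-0.0087},{"dx":0.0008,"dy":0.0018,"dz":-0.0003,"rx":-0.42,"ry":0,"rz":-0.013},{"dx":0.001,"dy":0.0024,"dz":-0.0004,"rx":-0.56,"ry":0,"rz":-0.0174},{"dx":0.001,"dy":0.003,"dz":-0.0005,"rx":-0.7,"ry":0,"rz":-0.0217},{"dx":0.001,"dy":0.0036,"dz":-0.0005,"rx":-0.84,"ry":0,"rz":-0.026}]'

```text
time_s: 52.35
position: [0.502, -0.1032, 0.1018]
eef_rot: [[0.18, 0.899, 0.398], [0.983, -0.176, -0.047], [0.028, 0.4, -0.916]]
contact_force: [6.3, 0.4, -9.2]
opening: 0.21
grasp_force: 74.2
```

```bash
python3 -c "
from h import *
rep();bushsc();moved()"
```

```text
t 52.35 [ 0.502  -0.1032  0.1018] x'y' 0.5124 -0.0118 F [ 6.3  0.4 -9.2] [-0.03  0.04 -0.06]
brass [[0.5547 0.1725 0.1   ]] 42
bush px 87
[1, 2, 4, 7, 18, 18, 18, 17, 16, 15, 13, 10, 5, 1, 0, 0, 0, 0, 0, 0, 0, 0, 0, 0, 0, 0, 0, 0, 0, 0, 0, 0, 0]
sc brass 50 144.8 219.96
lboard 0.986 [2.6 2.2]
rboard 0.99 [1.4 2. ]
lip 0.892 [ 2.  -1.5]
```

Run:
```python
from h import *
a=np.load("scene0.npy",allow_pickle=True).item(); s=cam("scene"); np.save("scene8.npy",s,allow_pickle=True)
for q in (a,s):
    g=q['frame'][170:215,250:310]; h=cv2.cvtColor(g,cv2.COLOR_BGR2HSV); m=(h[...,0]>17)&(h[...,0]<30)&(h[...,1]>120)&(h[...,2]>110); ys,xs=np.nonzero(m); print(np.bincount(xs,minlength=60)[5:40].tolist())
    m=(h[...,0]<13)&(h[...,1]>110)&(h[...,2]<140)&(h[...,2]>35); ys,xs=np.nonzero(m); print("brown",np.bincount(xs,minlength=60)[5:60].tolist())
# tip protrusion beyond +y board: grey pixels left of the board in scene
for q in (a,s):
    g=q["frame"][215:245,118:150].astype(int); print("sat rows"); 
    h=cv2.cvtColor(q["frame"][215:245,118:150],cv2.COLOR_BGR2HSV); print(h[4:22:1,4:20,1].tolist() if False else "")
def tri_board(q): pass
# distance tests: board inner (rboard) to handle front, px
print("shift rboard s0->now",shift(a,s,(252,205,272,240)),"s0->s2",shift(a,np.load("scene2.npy",allow_pickle=True).item(),(252,205,272,240)), "lboard",shift(a,s,(136,230,156,275)))
```

```text
[1, 0, 0, 0, 1, 3, 4, 8, 19, 17, 18, 17, 16, 13, 10, 9, 0, 0, 0, 0, 0, 0, 0, 0, 0, 0, 0, 0, 0, 0, 0, 0, 0, 0, 0]
brown [0, 0, 0, 0, 0, 0, 0, 0, 0, 0, 0, 0, 0, 0, 0, 0, 2, 5, 8, 8, 7, 9, 8, 7, 9, 9, 8, 8, 3, 7, 11, 7, 10, 8, 7, 9, 7, 9, 10, 7, 8, 7, 9, 8, 0, 0, 0, 0, 0, 0, 0, 0, 0, 0, 0]
[0, 0, 0, 0, 0, 0, 1, 2, 3, 5, 13, 18, 17, 17, 17, 15, 13, 11, 6, 3, 0, 0, 0, 0, 0, 0, 0, 0, 0, 0, 0, 0, 0, 0, 0]
brown [0, 0, 0, 0, 0, 0, 0, 0, 0, 0, 0, 0, 0, 0, 0, 0, 0, 0, 1, 2, 5, 6, 11, 9, 10, 9, 7, 9, 3, 4, 1, 0, 0, 0, 0, 0, 0, 0, 0, 0, 0, 0, 0, 0, 0, 0, 0, 0, 0, 0, 0, 0, 0, 0, 0]
sat rows

sat rows

shift rboard s0->now (2.75, -2.25, 0.821) s0->s2 (4.25, -2.0, 0.765) lboard (3.25, -2.75, 0.954)
```

step_arm --steps '[{"dx":0,"dy":-0.0003,"dz":-0.0003,"rx":0.14,"ry":0,"rz":0.0043},{"dx":0.0004,"dy":-0.0007,"dz":-0.0006,"rx":0.28,"ry":0,"rz":0.0087},{"dx":0.0008,"dy":-0.0011,"dz":-0.001,"rx":0.42,"ry":0,"rz":0.013},{"dx":0.0012,"dy":-0.0015,"dz":-0.0014,"rx":0.56,"ry":0,"rz":0.0174},{"dx":0.0012,"dy":-0.0018,"dz":-0.0018,"rx":0.7,"ry":0,"rz":0.0217},{"dx":0.0012,"dy":-0.0022,"dz":-0.0022,"rx":0.84,"ry":0,"rz":0.026}]'

```text
time_s: 53.15
position: [0.5023, -0.1017, 0.1048]
eef_rot: [[0.205, 0.889, -0.41], [0.979, -0.176, 0.106], [0.022, -0.423, -0.906]]
contact_force: [1.1, -5.0, -4.2]
opening: 0.215
grasp_force: 74.9
```

step_arm --steps '[{"dx":0,"dy":0.0006,"dz":0,"rx":-0.14,"ry":0,"rz":-0.0043},{"dx":0.0004,"dy":0.0012,"dz":0,"rx":-0.28,"ry":0,"rz":-0.0087},{"dx":0.0008,"dy":0.0018,"dz":0,"rx":-0.42,"ry":0,"rz":-0.013},{"dx":0.001,"dy":0.0024,"dz":0,"rx":-0.56,"ry":0,"rz":-0.0174},{"dx":0.001,"dy":0.003,"dz":0,"rx":-0.7,"ry":0,"rz":-0.0217},{"dx":0.001,"dy":0.0036,"dz":0,"rx":-0.84,"ry":0,"rz":-0.026}]'

```text
time_s: 53.75
position: [0.5034, -0.101, 0.1016]
eef_rot: [[0.18, 0.9, 0.397], [0.983, -0.176, -0.046], [0.028, 0.399, -0.917]]
contact_force: [5.7, -0.6, -9.5]
opening: 0.219
grasp_force: 74.2
```

step_arm --steps '[{"dx":0,"dy":-0.0003,"dz":-0.0003,"rx":0.14,"ry":0,"rz":0.0043},{"dx":0.0004,"dy":-0.0007,"dz":-0.0006,"rx":0.28,"ry":0,"rz":0.0087},{"dx":0.0008,"dy":-0.0011,"dz":-0.001,"rx":0.42,"ry":0,"rz":0.013},{"dx":0.0008,"dy":-0.0011,"dz":-0.001,"rx":0.42,"ry":0,"rz":0.013}]'

```text
time_s: 54.15
position: [0.5068, -0.0998, 0.1034]
eef_rot: [[0.19, 0.982, -0.009], [0.981, -0.189, 0.029], [0.027, -0.014, -1.0]]
contact_force: [2.7, -4.9, -2.2]
opening: 0.212
grasp_force: 74.8
```

Run:
```python
from h import *
rep();bushsc();moved(); s0=status.get_state(); print(np.round(s0["eef_rot"],3).tolist())
s=cam("scene"); np.save("scene9.npy",s,allow_pickle=True)
g=s['frame'][170:215,250:310]; h=cv2.cvtColor(g,cv2.COLOR_BGR2HSV); m=(h[...,0]<13)&(h[...,1]>110)&(h[...,2]<140)&(h[...,2]>35); ys,xs=np.nonzero(m); print("brown",np.bincount(xs,minlength=60)[12:45].tolist())
```

```text
t 54.15 [ 0.5068 -0.0998  0.1034] x'y' 0.5165 -0.0075 F [ 2.7 -4.9 -2.2] [-0.8  -0.59  0.08]
brass [[0.5608 0.1746 0.1   ]] 43
bush px 0
[4, 9, 18, 18, 17, 17, 15, 12, 9, 8, 0, 0, 0, 0, 0, 0, 0, 0, 0, 0, 0, 0, 0, 0, 0, 0, 0, 0, 0, 0, 0, 0, 0]
sc brass 51 142.3921568627451 218.68627450980392
lboard 0.963 [7.5 3.5]
rboard 0.985 [6.5 4. ]
lip 0.815 [ 6.2 -0. ]
[[0.192, 0.981, -0.005], [0.981, -0.192, 0.031], [0.03, -0.011, -1.0]]
brown [0, 0, 0, 0, 0, 0, 0, 0, 0, 1, 1, 5, 7, 9, 10, 10, 10, 9, 3, 0, 0, 0, 0, 0, 0, 0, 0, 0, 0, 0, 0, 0, 4]
```

step_arm --steps '[{"dx":0.0002,"dy":-0.0003,"dz":0,"rx":0.14,"ry":0,"rz":0.0043},{"dx":0.0005,"dy":-0.0006,"dz":0,"rx":0.28,"ry":0,"rz":0.0087},{"dx":0.0008,"dy":-0.0008,"dz":0,"rx":0.38,"ry":0,"rz":0.0118},{"dx":0.0011,"dy":-0.0006,"dz":0,"rx":0.24,"ry":0,"rz":0.0074},{"dx":0.0012,"dy":-0.0003,"dz":0,"rx":0.1,"ry":0,"rz":0.003},{"dx":0.0012,"dy":0,"dz":0,"rx":-0.012,"ry":0,"rz":0},{"dx":0.0012,"dy":0,"dz":0,"rx":-0.012,"ry":0,"rz":0}]'

```text
time_s: 55.05
position: [0.5009, -0.0987, 0.1026]
eef_rot: [[0.198, 0.98, 0.006], [0.98, -0.198, 0.03], [0.031, -0.001, -1.0]]
contact_force: [0.4, -8.8, -9.7]
opening: 0.214
grasp_force: 74.5
```

Run:
```python
from h import *
rep();bushsc();moved()
s=cam("scene")
g=s['frame'][170:215,250:310]; h=cv2.cvtColor(g,cv2.COLOR_BGR2HSV); m=(h[...,0]<13)&(h[...,1]>110)&(h[...,2]<140)&(h[...,2]>35); ys,xs=np.nonzero(m); print("brown",np.bincount(xs,minlength=60)[12:45].tolist())
```

```text
t 55.05 [ 0.5009 -0.0987  0.1026] x'y' 0.5105 -0.0076 F [ 0.4 -8.8 -9.7] [-2.2  -0.05 -0.8 ]
brass [[0.5602 0.1748 0.1   ]] 38
bush px 0
[4, 6, 18, 18, 18, 18, 16, 14, 11, 9, 2, 0, 0, 0, 0, 0, 0, 0, 0, 0, 0, 0, 0, 0, 0, 0, 0, 0, 0, 0, 0, 0, 0]
sc brass 50 142.12 218.94
lboard 0.95 [6.9 4.2]
rboard 0.986 [4.2 4.2]
lip 0.8 [5.4 0.4]
brown [0, 0, 0, 0, 0, 0, 0, 0, 0, 1, 2, 4, 7, 11, 9, 11, 11, 8, 7, 1, 0, 0, 0, 0, 0, 0, 0, 0, 0, 0, 0, 0, 1]
```

step_arm --steps '[{"dx":0,"dy":0,"dz":0,"rx":0,"ry":0,"rz":0},{"dx":0,"dy":0,"dz":0,"rx":0,"ry":0,"rz":0},{"dx":0,"dy":0,"dz":0,"rx":0,"ry":0,"rz":0},{"dx":0,"dy":0,"dz":0,"rx":0,"ry":0,"rz":0},{"dx":0,"dy":0,"dz":-0.03,"rx":0,"ry":0,"rz":0},{"dx":0,"dy":0,"dz":-0.07,"rx":0,"ry":0,"rz":0},{"dx":0,"dy":0,"dz":-0.11,"rx":0,"ry":0,"rz":0}]' --jaw 0.45

```text
time_s: 55.95
position: [0.5035, -0.1005, 0.2137]
eef_rot: [[0.191, 0.982, 0.007], [0.981, -0.191, 0.032], [0.033, 0.001, -0.999]]
contact_force: [0.4, 0.6, 0.5]
opening: 0.554
grasp_force: 0.0
```

step_arm --steps '[{"dx":-0.05,"dy":0,"dz":0,"rx":0,"ry":0,"rz":0},{"dx":-0.1,"dy":-0.01,"dz":0,"rx":0,"ry":0,"rz":0},{"dx":-0.15,"dy":-0.02,"dz":0,"rx":0,"ry":0,"rz":0},{"dx":-0.2,"dy":-0.03,"dz":0,"rx":0,"ry":0,"rz":0},{"dx":-0.25,"dy":-0.03,"dz":0.005,"rx":0,"ry":0,"rz":0},{"dx":-0.3,"dy":-0.03,"dz":0.005,"rx":0,"ry":0,"rz":0},{"dx":-0.32,"dy":-0.03,"dz":0.005,"rx":0,"ry":0,"rz":0},{"dx":-0.32,"dy":-0.03,"dz":0.005,"rx":0,"ry":0,"rz":0}]'

```text
time_s: 56.75
position: [0.4111, -0.4128, 0.1975]
eef_rot: [[0.197, 0.98, 0.008], [0.98, -0.198, 0.029], [0.03, 0.002, -1.0]]
contact_force: [-1.0, -0.5, -0.6]
opening: 0.55
grasp_force: 0.0
```

Run:
```python
from h import *
c0=np.load("top0.npy",allow_pickle=True).item();s0=np.load("scene0.npy",allow_pickle=True).item()
c=cam("top");s=cam("scene");np.save("top10.npy",c,allow_pickle=True);np.save("scene10.npy",s,allow_pickle=True)
def prof(q,box):
    g=q['frame'][box[1]:box[3],box[0]:box[2]]; h=cv2.cvtColor(g,cv2.COLOR_BGR2HSV); n=box[2]-box[0]
    y=(h[...,0]>17)&(h[...,0]<32)&(h[...,1]>150)&(h[...,2]>110); b=(h[...,0]<14)&(h[...,1]>100)&(h[...,2]<150)&(h[...,2]>35)
    print(" Y",y.sum(0).tolist());print(" B",b.sum(0).tolist())
for q in(c0,c): print("top");prof(q,(265,186,318,206))
for q in(s0,s): print("scene");prof(q,(258,172,306,212))
for n,b in dict(lboard=(136,230,156,275),rboard=(252,205,272,240)).items(): print(n,shift(s0,s,b))
for n,b in dict(handle=(284,188,308,204),bush=(274,184,282,202),leftend=(174,165,196,195)).items(): print(n,shift(c0,c,b))
```

```text
top
 Y [0, 0, 0, 0, 0, 0, 0, 0, 6, 9, 10, 9, 9, 8, 8, 8, 8, 2, 0, 0, 0, 0, 0, 0, 0, 0, 0, 0, 0, 0, 0, 0, 0, 0, 0, 0, 0, 0, 0, 0, 0, 0, 0, 1, 1, 0, 0, 0, 0, 0, 0, 0, 0]
 B [0, 0, 0, 0, 0, 0, 0, 0, 0, 0, 0, 0, 0, 0, 0, 0, 0, 5, 4, 3, 3, 3, 4, 4, 3, 4, 3, 4, 3, 4, 3, 4, 3, 3, 4, 3, 4, 4, 4, 4, 5, 3, 7, 3, 0, 0, 0, 0, 0, 0, 0, 0, 0]
top
 Y [0, 0, 0, 0, 0, 0, 0, 0, 0, 0, 5, 8, 12, 12, 11, 10, 9, 8, 8, 2, 0, 0, 0, 0, 0, 0, 0, 0, 0, 0, 0, 0, 0, 0, 0, 0, 0, 0, 0, 0, 0, 0, 0, 0, 0, 0, 2, 0, 0, 0, 0, 0, 0]
 B [0, 0, 0, 0, 0, 0, 0, 0, 0, 0, 0, 0, 0, 0, 0, 0, 0, 0, 0, 6, 8, 8, 8, 8, 8, 7, 8, 8, 8, 8, 8, 8, 8, 8, 8, 8, 8, 8, 8, 8, 8, 8, 8, 8, 7, 3, 0, 0, 0, 0, 0, 0, 0]
scene
 Y [0, 0, 0, 0, 0, 0, 2, 4, 2, 4, 4, 3, 5, 0, 0, 0, 0, 0, 0, 0, 0, 0, 0, 0, 0, 0, 0, 0, 0, 0, 0, 0, 0, 0, 0, 0, 0, 0, 0, 0, 0, 0, 0, 0, 0, 0, 0, 0]
 B [0, 0, 0, 0, 0, 0, 0, 0, 0, 0, 0, 0, 1, 4, 10, 12, 13, 13, 12, 12, 12, 12, 11, 9, 12, 11, 13, 12, 13, 12, 12, 10, 11, 9, 10, 12, 9, 10, 10, 9, 10, 0, 0, 0, 0, 0, 0, 0]
scene
 Y [0, 0, 0, 0, 0, 0, 0, 0, 3, 5, 3, 3, 2, 6, 0, 0, 0, 0, 0, 0, 0, 0, 0, 0, 0, 0, 0, 0, 0, 0, 0, 0, 0, 0, 0, 0, 0, 0, 0, 0, 0, 0, 0, 0, 0, 0, 0, 0]
 B [0, 0, 0, 0, 0, 0, 0, 0, 0, 0, 0, 0, 0, 0, 3, 9, 12, 12, 12, 11, 12, 11, 11, 11, 11, 12, 11, 12, 12, 12, 12, 12, 11, 10, 9, 11, 11, 10, 11, 9, 9, 6, 0, 0, 0, 0, 0, 0]
lboard (1.5, -3.25, 0.954)
rboard (1.5, -2.0, 0.84)
handle (2.5, -1.25, 0.971)
bush (2.25, -1.75, 0.933)
leftend (2.75, -3.5, 0.877)
```

Run:
```python
from h import *
s2=np.load("scene2.npy",allow_pickle=True).item();s=np.load("scene10.npy",allow_pickle=True).item()
s0=np.load("scene0.npy",allow_pickle=True).item()
c0=np.load("top0.npy",allow_pickle=True).item();c=np.load("top10.npy",allow_pickle=True).item();c2=np.load("top2.npy",allow_pickle=True).item()
cc=np.array([.5313,.0671])
for n,o in (("d1",.07),("d2",.03),("d3",-.01),("jar",-.061)):
    u,v=proj(s2,[*row(o),.05])[0].astype(int); h=9 if n!="jar" else 13
    print(n,shift(s2,s,(u-h,v-5,u+h,v+18)))
print("lboard",shift(s2,s,(136,230,156,275)),"rboard",shift(s2,s,(252,205,272,240)))
k=.7
for n,(x,y) in dict(pinkB=(450,242),blue1=(487,247),blue2=(533,244),red=(360,195),white=(275,190),pinkF=(280,367),clip=(346,366),edge=(434,366)).items():
    x,y=int(x*k),int(y*k); print(n,shift(c0,c,(x-9,y-9,x+9,y+9)))
```

```text
d1 (-0.5, -3.25, 0.791)
d2 (0.25, -4.25, 0.4)
d3 (-2.0, -0.75, 0.947)
jar (-3.0, -0.25, 0.887)
lboard (-3.75, -1.0, 0.954) rboard (-3.0, 0.0, 0.986)
pinkB (0.0, 0.0, 0.997)
blue1 (0.0, 0.0, 0.998)
blue2 (0.0, 0.0, 0.998)
red (0.0, 0.0, 0.996)
white (0.0, 0.0, 0.989)
pinkF (0.0, -0.25, 0.867)
clip (0.0, 0.0, 0.998)
edge (0.0, 0.0, 0.926)
```

Run:
```python
from h import *
L=lambda n:np.load(n+".npy",allow_pickle=True).item()
for n,b in (("top",(185,165,255,205)),("scene",(140,205,260,280))):
  for i in ("2","10"):
    f=L(n+i)["frame"][b[1]:b[3],b[0]:b[2]]; h=cv2.cvtColor(f,cv2.COLOR_BGR2HSV)
    blk=(h[...,2]<55).astype(np.uint8); br=((h[...,0]<12)&(h[...,1]>150)&(h[...,2]>50)&(h[...,2]<190)).astype(np.uint8)
    for m,t in((blk,"black"),(br,"brown")):
        k,l,st,ce=cv2.connectedComponentsWithStats(m); print(n,i,t,[(st[j][:5]+[b[0],b[1],0,0,0]).tolist() for j in range(1,k) if st[j][4]>25])
```

```text
top 2 black [[198, 178, 15, 15, 146], [214, 182, 7, 7, 27], [229, 183, 14, 15, 137]]
top 2 brown [[217, 181, 10, 15, 57], [212, 184, 7, 10, 27]]
top 10 black [[201, 179, 15, 10, 84], [227, 185, 14, 12, 120]]
top 10 brown [[219, 184, 9, 8, 33]]
scene 2 black [[140, 205, 32, 8, 149], [204, 216, 16, 35, 375], [186, 221, 8, 7, 48], [162, 225, 18, 34, 276]]
scene 2 brown [[184, 205, 23, 21, 246], [183, 227, 15, 13, 93]]
scene 10 black [[140, 205, 33, 8, 152], [201, 214, 17, 36, 372], [186, 217, 7, 8, 48], [164, 220, 19, 38, 387]]
scene 10 brown [[181, 215, 23, 39, 266]]
```

Run:
```python
from h import *
L=lambda n:np.load(n+".npy",allow_pickle=True).item()
for i in("2","10"):
    s=L("scene"+i); f=s["frame"]; h=cv2.cvtColor(f,cv2.COLOR_BGR2HSV); v=h[...,2]
    for n,(u0,u1,y0,y1) in dict(d1=(160,186,212,262),d2=(183,200,212,250),d3=(198,224,208,256)).items():
        m=(v[y0:y1,u0:u1]<60)
        r=[(y0+j,int(np.nonzero(q)[0].min()+u0),int(np.nonzero(q)[0].max()+u0)) for j,q in enumerate(m) if q.sum()>2]
        print(i,n,"rows",r[::4], "cap->",onz(s,[((r[1][1]+r[1][2])/2,r[0][0]+1)],.09).round(4)[0])
```

```text
2 d1 rows [(224, 168, 170), (228, 165, 171), (232, 165, 174), (236, 163, 177), (240, 162, 178), (244, 167, 179), (248, 175, 178), (252, 176, 178), (256, 176, 179)] cap-> [0.5377 0.1371 0.09  ]
2 d2 rows [(220, 187, 191), (224, 186, 193)] cap-> [0.5297 0.1004 0.09  ]
2 d3 rows [(215, 207, 211), (219, 206, 213), (223, 205, 215), (227, 204, 218), (231, 204, 218), (235, 208, 219), (239, 209, 218), (243, 209, 218), (247, 210, 219)] cap-> [0.5255 0.0616 0.09  ]
10 d1 rows [(220, 170, 172), (224, 167, 173), (228, 167, 175), (232, 165, 179), (236, 164, 180), (240, 168, 180), (244, 171, 181), (248, 172, 181), (252, 173, 182), (256, 172, 178)] cap-> [0.5495 0.1281 0.09  ]
10 d2 rows [(217, 187, 192), (221, 186, 193)] cap-> [0.5402 0.0955 0.09  ]
10 d3 rows [(214, 204, 208), (218, 204, 210), (222, 204, 211), (226, 201, 215), (230, 202, 216), (234, 205, 217), (238, 207, 216), (242, 207, 216), (246, 207, 216)] cap-> [0.5317 0.0636 0.09  ]
```

Run:
```python
from h import *
L=lambda n:np.load(n+".npy",allow_pickle=True).item()
c=L("top10"); f=c["frame"].astype(float); d=f[...,0]-f[...,2]
pts=[]
for u in range(194,266):
    vs=np.arange(166,198); ok=(f[vs,u].sum(1)>330); w=np.where(ok,np.clip(d[vs,u]+22,0,None),0)
    if w.sum()>20: pts.append((u,(w*vs).sum()/w.sum()))
pts=np.array(pts); m,b=np.polyfit(pts[:,0],pts[:,1],1)
for _ in range(6): e=abs(pts[:,1]-m*pts[:,0]-b); k=e<max(.6,np.percentile(e,75)); m,b=np.polyfit(pts[k,0],pts[k,1],1)
print(len(pts),k.sum(),m,b)
A,B=onz(c,[(200,m*200+b),(262,m*262+b)],.1); sl=(A[0]-B[0])/(A[1]-B[1]); print("rod slope",sl); X=lambda y:A[0]+sl*(y-A[1])
for n,p in dict(d1=(.5495,.1281),d2=(.5402,.0955),d3=(.5317,.0636)).items(): print(n,"perp off mm",(p[0]-X(p[1]))*1000*np.cos(np.arctan(sl)))
# black/brown vertical extents relative to rod in top10
v=f.sum(2)
for u in (203,206,209,212,215,222,225,230,233,236): print(u,"rod v",round(m*u+b,1),"dark v",[y for y in range(165,200) if v[y,u]<190])
```

```text
72 71 0.19948461721302854 136.83807792453527
rod slope 0.21035434075309994
d1 perp off mm 1.4000923244774242
d2 perp off mm -0.9900479523361052
d3 perp off mm -2.7414158008477787
203 rod v 177.3 dark v [180, 181, 182, 183, 198]
206 rod v 177.9 dark v [174, 175, 180, 181, 182, 183, 184, 185, 186]
209 rod v 178.5 dark v [174, 175, 176, 181, 182, 183, 184, 185, 186, 187, 188, 199]
212 rod v 179.1 dark v [176, 177, 182, 183, 184, 185, 186, 187, 188]
215 rod v 179.7 dark v [182, 185, 186, 187]
222 rod v 181.1 dark v [173, 177, 178, 183, 184, 185, 186, 187, 188, 189, 190, 191]
225 rod v 181.7 dark v [179, 184, 185, 186, 187, 188, 189, 190, 191]
230 rod v 182.7 dark v [185, 186, 187, 188, 189, 190, 191, 192, 193]
233 rod v 183.3 dark v [186, 187, 188, 189, 190, 191, 192, 193, 194, 195]
236 rod v 183.9 dark v [186, 187, 188, 189, 190, 191, 192, 193, 194, 195, 196]
```

```bash
python3 -c "
from h import *
print(job.sign_off())"
```

```text
the job is handed in; nothing more can be done
None
```

The job is handed in: the rod came out and is back home, and all four items (three dye bottles and the jar) stand upright in one row under it, but the carrier was dragged. It slid about 10 mm along the bench on the draw, then about 5 mm back and forth during the refit. It ended roughly 5 mm short of its start along the rod and several mm further from the robot. The dye bottles slid together until they touch, still within about 3 mm of the middle line. The bystanders I checked had not moved; I did not re-check the beeswax and spool.

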